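# Set out the waxing strip

### The arm

A 6-joint arm with a two-finger parallel gripper is mounted at the origin on a cart in front of the work surface, level with it; the furniture and walls round the work are solid. World frame = base frame: x ahead of the robot, y to its left, z up, the work surface at z = 0. Lengths are in m, angles in rad, forces in N, time in s.
With the tool pointing down it reaches from about 0.35 to 0.8 m from the base axis. Payload 7.3 kg.
Tool frame: the origin (TCP) lies on the centre line of the jaws, within the pads' length; the fingertips stand 8 mm ahead of it and the grasp point (between the pads) lies 11 mm behind it; z points along the fingers, y is the line along which they close (so a half turn about z gives the same grasp; the last joint's range is limited). The gripper opens to 85 mm and grips with 20 to 120 N. Pads are 22 mm wide; open, the fingers measure 114 mm over their backs; the gripper's body (76 mm by 85 mm) begins 54 mm behind the grasp point. The pads swing forward as they close: fully open they stand 13 mm farther back than shut.
Start: joints at [1.081, 0.342, 1.524, -0, 1.275, -0.146], TCP at [0.177, 0.494, 0.207] pointing down, gripper open.
Joint ranges: [-2.53, 2.53], [-0.77, 2.02], [0.04, 2.7], [-1, 4.14], [0.28, 2.66], [-3.11, 3.11]. Speed limits (rad/s): [2.57, 2.57, 3.14, 3.14, 3.14, 3.14].

### API

Orientations are given as a rotation vector (axis times angle).
In Python, from rig import robot gives the robot as it stands.
- The arm moves only by the tool apply_moves, never from a script. Its argument "commands" is a list of rows, each an object of numbers: "ax", "ay", "az": the turn, a rotation vector about the tool's x, y, z in degrees; "tx", "ty", "tz": the shift along the tool's x, y, z in m; "jaw": the closure, from -1 (fully open) to 1 (shut). A call has 1 to 10 rows; each row shifts and turns the commanded pose from where the row before left it, along the tool's axes as they then stand; what a row does not reach is not made up. A row lasts 1/8 s, in which the tool goes at most 62.5 mm and 10.7 degrees, less where a joint would pass 70% of its speed; a pose out of reach is approached as far as the arm can. A call is refused whole if a number of a shift passes 0.0625 or a number of a turn 10.7, either way. A call with a gripper value outside its range is refused whole. The fingers move at their own pace and stop on an object; "squeeze" is the grip in N (left out, the last holds). Time passes only in rows, so rows that do not move let the fingers close. It gives the time, the measured TCP pose, the force, the opening and the grip force at its end, in the units of the state.
- robot.get_state(): the state, without advancing time (a new reading comes with each control period).
- robot.snapshot(name): name is "scene" or "side" or "wrist"; returns a dict with "frame" (480x640x3 uint8, red, green, blue), "z_map" (480x640 float32, m along the optical axis (not along the pixel's ray), 0 where there is no reading), "mtx" (3x3 intrinsics, pixels), "R" (3x3) and "t" (3): a world point X has camera coordinates R X + t. Camera axes: x right, y down, z forward; pixel columns grow to the right and rows downward; lengths in m; the calibration is good to about 2 mm. A picture is of the moment at which its call begins.
- robot.job_done(): hands the job in; it is judged then, once.
The state is a dict: "t": time; "q": joint angles; "joint_velocities": joint speeds; "joint_efforts": joint torques, N m; "tcp_pos": TCP position; "orientation": TCP orientation; "ft_force": force on the tool from outside, world axes, zero at the start; "torque": the same for the moment, N m; "grip_width": finger opening in m; "finger_force": force on a finger pad.
Only numpy, scipy, OpenCV 4.12 (cv2) and the standard library are available. Lean on these libraries where they do the work, as an engineer would, in place of code of your own. Each camera call takes 0.05 s, during which the arm holds its last target. There are 200 camera calls.

### The job

Set out the thin wooden strip for waxing: the dark turned knob stands on the cork spot at the wax tin's end, the sanding block lies on the spot at the other end, by the dark offcut, and the flat ochre block lies on the middle spot between them with the finial standing on top of it. Centre each thing on its spot, and the finial on the ochre block, with both blocks flat and lengthwise along the strip. Leave the wax tin, the dark offcut and the pale wedge where they are, and do not let the knob or the finial fall over.

Things in the scene. Friction and masses are not known exactly. Their poses are not given: they have to be found in the camera images.
- strip: thin pale wooden strip fixed on the bench, 80 x 360 mm, 6 mm thick, its long side across in front of the robot. Three round cork spots, 46 mm across and flush with its top, lie in a row along its middle: one at its centre, one 120 mm to each side. Origin: centre of the underside; x points away from the robot, y along the strip to the robot's left, so the spots are at y = -0.12, 0 and +0.12 m.
- wax_tin_mid (a point): round yellow-olive tin of polishing wax, 74 mm across, 32 mm high; stands loose on the bench just beyond one end of the strip (230 mm from the strip's centre); which end changes. The point is its centre, half-way up. A bystander, not to be moved.
- stop_block_mid (a point): dark brown wooden offcut, 45 x 70 x 32 mm high, loose on the bench just beyond the other end of the strip (230 mm from its centre). The point is its centre. A bystander, not to be moved.
- sanding_block_mid (a point): brown cork sanding block with a thin red-brown sheet beneath, 58 (x) x 101 (y) x 30 mm high. It stands loose on the bench top. The point is its centre; y runs along its length, z up.
- ochre_block_mid (a point): flat ochre-brown hardwood offcut, 54 (x) x 70 (y) x 15 mm high. It stands loose on the bench top. The point is its centre; y runs along its longer side, z up.
- finial_mid (a point): slender pinkish turned finial with a round belly and a small head, 42 mm across, 76 mm tall, standing on its round foot. It stands loose on the bench top. The point is on its axis, half-way up; z points up.
- knob_mid (a point): dark brown turned wooden knob, a ball on a round foot, 44 mm across, 50 mm tall. It stands loose on the bench top. The point is on its axis, half-way up; z points up.
- wedge_mid (a point): small pale hardwood wedge lying flat, 24 (x) x 85 (y) x 20 mm high, loose among the parts. The point is its centre. A bystander, not to be moved.
Not all that is in view belongs to the job. Of the things that look like the part that bears wax_tin_mid, the larger one is meant.

How it is judged:
By the outcome, as a careful person would: the job done as asked, in the order asked, and still so for the second after the job is handed in, with the robot touching nothing.
It also fails if it takes over 99 s, if anything falls off the work surface, if the arm or the gripper's body presses on something with over 40 N, if the wrist force passes 120 N, or if a joint passes its speed limit or range.

## Working session

There is one attempt and no reset: what is moved stays moved. The work goes in short steps, Python scripts to look and compute and a tool call to move; the robot and the scene stay as the last step left them, time stands still between calls to the robot, and variables do not carry over. Pictures are saved under pics/ and viewed, at most 14 in all, crops included, and the job is handed in when it is done.

Besides the shell and the picture viewer there is one more tool, called after "Emit:" as name(argument=value, ...), one argument or row to a line, values as JSON. apply_moves: Moves the arm, as the interface text tells. Its arguments: {"type":"object","properties":{"commands":{"type":"array","items":{"type":"object","properties":{"ax":{"type":"number"},"ay":{"type":"number"},"az":{"type":"number"},"tx":{"type":"number"},"ty":{"type":"number"},"tz":{"type":"number"},"jaw":{"type":"number"}}}},"squeeze":{"type":"number"}},"required":["commands"]}

```bash
mkdir -p pics; ls; cat > h.py <<'E'
import numpy as np, cv2
from rig import robot
def snap(n,f=None):
    s=robot.snapshot(n)
    if f: cv2.imwrite('pics/'+f,s['frame'][:,:,::-1])
    return s
def pts(s):
    K,R,t=s['mtx'],s['R'],s['t']; z=s['z_map']
    v,u=np.mgrid[:480,:640]
    c=np.stack([(u-K[0,2])/K[0,0]*z,(v-K[1,2])/K[1,1]*z,z],-1)
    P=(c-t)@R; P[z<=0]=np.nan
    return P
def ray(s,u,v,h):
    K,R,t=s['mtx'],s['R'],s['t']
    d=R.T@np.linalg.solve(K,[u,v,1.]); o=-R.T@t
    return o+d*(h-o[2])/d[2]
E
python3 - <<'E'
from h import *
for n in('scene','side'):
    s=snap(n,n+'0.png'); print(n,(-s['R'].T@s['t']).round(3),s['mtx'][0,0]); np.savez(n+'0.npz',**s)
print(robot.get_state())
E
```

```text
pics
scene [-0.37  -0.499  1.21 ] 614.4211025954431
side [-0.116  1.313  0.62 ] 600.3972622643698
{'t': 0.1, 'q': array([ 1.08100261e+00,  3.42618878e-01,  1.52491651e+00, -9.79217579e-06,
        1.27538585e+00, -1.45957576e-01]), 'joint_velocities': array([ 0.00044455, -0.00131235,  0.00030296,  0.00060396,  0.0004477 ,
        0.00045674]), 'joint_efforts': array([ 2.18723908e-03, -4.34445190e+01, -2.46491951e+01, -2.22609924e-04,
        4.66550919e-03, -9.46376161e-06]), 'tcp_pos': array([0.1767572 , 0.49394347, 0.20671495]), 'orientation': array([-5.37365935e-01, -3.09488050e+00,  1.98672410e-03]), 'ft_force': array([-0.49025094,  0.00148346, -0.15282687]), 'torque': array([-0.01569129,  0.02403106, -0.02104945]), 'finger_force': 0.0, 'grip_width': 0.08539016375889714}
```

View pics/scene0.png

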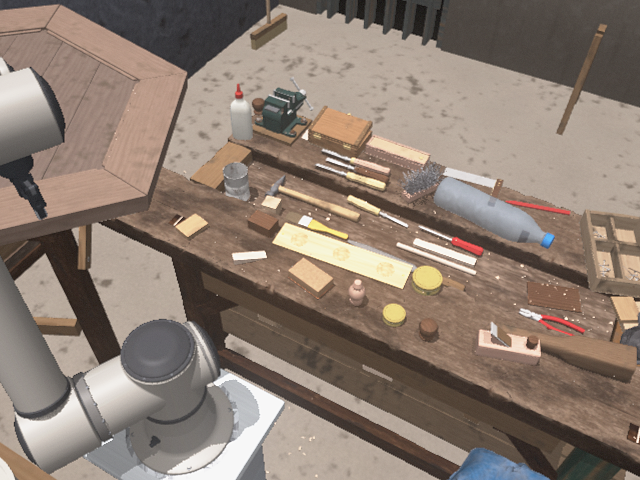

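View pics/side0.png

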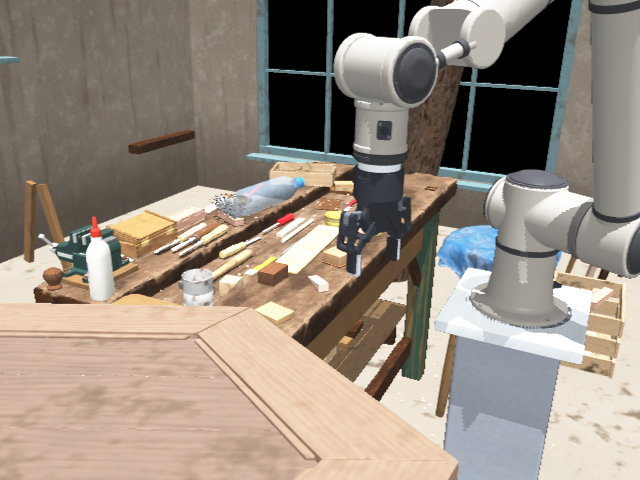

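Candidates: knob (428,328) vs the plane's knob (532,342); finial (357,291); sanding block (311,276); ochre block (190,225) vs pale block (271,202); tin (427,279) large vs (394,314) small; offcut (263,221); wedge (250,256). Checking with an enlarged crop and depth points.

```bash
python3 - <<'E'
from h import *
s=dict(np.load('scene0.npz')); P=pts(s)
im=s['frame'][190:350,150:450,::-1]; im=cv2.resize(im,None,fx=2.6,fy=2.6,interpolation=cv2.INTER_CUBIC); cv2.imwrite('pics/crop1.png',im)
for n,u,v in [('knob',428,323),('fin',357,282),('sand',311,275),('ochre',191,224),('pale',271,202),('tinL',427,275),('tinS',394,311),('stop',263,217),('wedge',250,255),('spotL',299,240),('spotM',341,254),('spotR',386,269),('bench',330,300)]:
    print(n,P[v,u].round(3))
E
```

```text
knob [ 0.45  -0.36   0.051]
fin [ 0.458 -0.175  0.078]
sand [ 0.456 -0.054  0.031]
ochre [0.462 0.314 0.016]
pale [ 0.656  0.184 -0.006]
tinL [ 0.601 -0.301  0.025]
tinS [ 0.466 -0.273  0.019]
stop [0.567 0.153 0.029]
wedge [0.454 0.123 0.007]
spotL [0.56  0.039 0.007]
spotM [ 0.577 -0.077 -0.   ]
spotR [ 0.583 -0.201  0.007]
bench [ 0.433 -0.12  -0.001]
```

View pics/crop1.png

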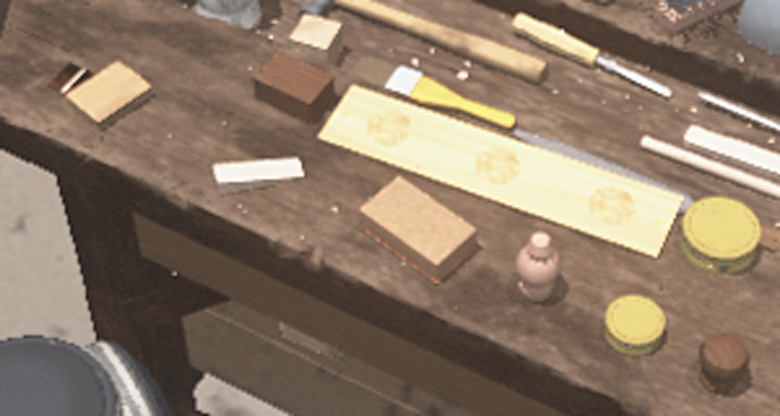

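The crop confirms the choices: sanding block (311,276, sheet beneath), ochre (190,225), finial (357,291), knob (428,328), large tin (427,279) at the strip's right (-y) end, dark offcut at the left end.

```bash
cat >> h.py <<'E'
def plane(s,h):
    K,R,t=s['mtx'],s['R'],s['t']; v,u=np.mgrid[:480,:640]
    d=np.stack([(u-K[0,2])/K[0,0],(v-K[1,2])/K[1,1],np.ones(u.shape)],-1)@R
    o=-R.T@t; return o+d*((h-o[2])/d[...,2])[...,None]
def seg(s,u,v,h,tol=18,rad=60,show=None):
    """colour flood from a seed, rect of its outline cast on plane z=h"""
    lab=cv2.cvtColor(s['frame'],cv2.COLOR_RGB2LAB).astype(int)
    ref=np.median(lab[v-2:v+3,u-2:u+3].reshape(-1,3),0)
    d=np.abs(lab-ref); m=((d[...,0]<tol*1.6)&(d[...,1]<tol/2)&(d[...,2]<tol))
    yy,xx=np.mgrid[:480,:640]; m&=(abs(yy-v)<rad)&(abs(xx-u)<rad)
    m=cv2.morphologyEx(m.astype(np.uint8),cv2.MORPH_CLOSE,np.ones((3,3)))
    n,l=cv2.connectedComponents(m,connectivity=4); m=l==l[v,u]
    p=plane(s,h)[m][:,:2].astype(np.float32)
    (c,sz,a)=cv2.minAreaRect(p*1000)
    return m,np.array(c)/1000,sz,a
E
python3 - <<'E'
from h import *
s=dict(np.load('scene0.npz')); out=s['frame'][:,:,::-1].copy()
for n,u,v,h,tol,r in [('strip',320,247,.006,26,90),('sand',311,273,.03,18,40),('ochre',191,224,.015,18,40),('tinL',427,275,.032,25,30),('tinS',394,311,.02,25,30),('stop',263,217,.032,12,30),('wedge',250,255,.02,25,30),('fin',357,293,.03,20,35),('knob',428,325,.03,20,30)]:
    m,c,sz,a=seg(s,u,v,h,tol,r); print(n,m.sum(),c.round(4),np.round(sz,1),round(a,1))
    out[m]=out[m]//2+np.array([127,0,127],np.uint8)
cv2.imwrite('pics/seg.png',cv2.resize(out[180:360,150:450],None,fx=2.6,fy=2.6))
E
```

```text
strip 3351 [ 0.5736 -0.078 ] [ 83.1 359.8] 4.6
sand 721 [ 0.4589 -0.0503] [98.3 56.4] 77.3
ochre 396 [0.4637 0.3206] [66.  68.9] 74.8
tinL 540 [ 0.5898 -0.3052] [68.5 71.3] 29.4
tinS 330 [ 0.4612 -0.2748] [48.6 52.4] 29.3
stop 888 [0.5751 0.1541] [124.3 173.8] 83.8
wedge 240 [0.4427 0.1181] [24.  85.8] 34.5
fin 160 [ 0.478  -0.1684] [50.7 32.9] 11.8
knob 3154 [ 0.4656 -0.3597] [171.5 137.9] 23.5
```

View pics/seg.png

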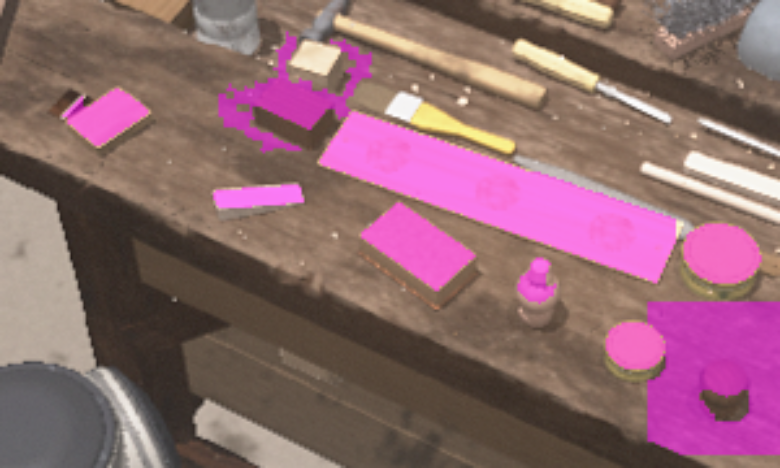

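Emit:
apply_moves(
  commands=[
    {"az":9.4,"jaw":-1},
    {"az":9.4},
    {"az":9.4},
    {"az":9.4},
    {"az":9.4},
    {"az":9.4},
    {"az":9.4},
    {"ty":0.05},
    {"ty":0.05},
    {"ty":0.05},
  ],
  squeeze=30,
)

```text
invalid input at $.commands[0]: expected keys ax, ay, az, tx, ty, tz, jaw
```

```bash
cat >> h.py <<'E'
from scipy.spatial.transform import Rotation as Ro
def go(p,psi=4.6):
    """remaining shift (tool axes) and turn to TCP p, jaw line at psi deg"""
    st=robot.get_state(); R=Ro.from_rotvec(st['orientation']).as_matrix()
    a=np.radians(psi); T=np.array([[-np.sin(a),np.cos(a),0],[np.cos(a),np.sin(a),0],[0,0,-1]]).T
    print('t',round(st['t'],2),'tcp',st['tcp_pos'].round(4),'w',round(st['grip_width'],4),'f',np.round(st['ft_force'],1))
    print('shift',(R.T@(np.array(p)-st['tcp_pos'])).round(4),'turn',np.degrees(Ro.from_matrix(R.T@T).as_rotvec()).round(2))
E
python3 -c "
from h import *
go((.45,-.36,.2))"
```

```text
t 0.1 tcp [0.1768 0.4939 0.2067] w 0.0854 f [-0.5  0.  -0.2]
shift [-0.5451 -0.7118  0.0076] turn [-7.00e-02  3.00e-02  6.57e+01]
```

Emit:
apply_moves(
  commands=[
    {"ax":0,"ay":0,"az":9.4,"tx":0,"ty":0,"tz":0,"jaw":-1},
    {"ax":0,"ay":0,"az":9.4,"tx":0,"ty":0,"tz":0,"jaw":-1},
    {"ax":0,"ay":0,"az":9.4,"tx":0,"ty":0,"tz":0,"jaw":-1},
    {"ax":0,"ay":0,"az":9.4,"tx":0,"ty":0,"tz":0,"jaw":-1},
    {"ax":0,"ay":0,"az":9.4,"tx":0,"ty":0,"tz":0,"jaw":-1},
    {"ax":0,"ay":0,"az":9.4,"tx":0,"ty":0,"tz":0,"jaw":-1},
    {"ax":0,"ay":0,"az":9.4,"tx":0,"ty":0,"tz":0,"jaw":-1},
    {"ax":0,"ay":0,"az":0,"tx":-0.04,"ty":0.04,"tz":0,"jaw":-1},
    {"ax":0,"ay":0,"az":0,"tx":-0.04,"ty":0.04,"tz":0,"jaw":-1},
    {"ax":0,"ay":0,"az":0,"tx":-0.04,"ty":0.04,"tz":0,"jaw":-1},
  ],
  squeeze=30,
)

```text
t: 1.35
tcp_pos: [0.3069, 0.3828, 0.207]
orientation: [-2.132, -2.308, 0.001]
ft_force: [0.8, 0.7, 0.3]
grip_width: 0.0855
finger_force: 0.0
```

```bash
python3 -c "
from h import *
go((.45,-.36,.2))"
```

```text
t 1.35 tcp [0.3069 0.3828 0.207 ] w 0.0855 f [0.8 0.7 0.3]
shift [-0.7519  0.0838  0.0072] turn [-0.02  0.01 -0.06]
```

Emit:
apply_moves(
  commands=[
    {"ax":0,"ay":0,"az":0,"tx":-0.06,"ty":0.009,"tz":0,"jaw":-1},
    {"ax":0,"ay":0,"az":0,"tx":-0.06,"ty":0.009,"tz":0,"jaw":-1},
    {"ax":0,"ay":0,"az":0,"tx":-0.06,"ty":0.009,"tz":0,"jaw":-1},
    {"ax":0,"ay":0,"az":0,"tx":-0.06,"ty":0.009,"tz":0,"jaw":-1},
    {"ax":0,"ay":0,"az":0,"tx":-0.06,"ty":0.009,"tz":0,"jaw":-1},
    {"ax":0,"ay":0,"az":0,"tx":-0.06,"ty":0.009,"tz":0,"jaw":-1},
    {"ax":0,"ay":0,"az":0,"tx":-0.06,"ty":0.009,"tz":0,"jaw":-1},
    {"ax":0,"ay":0,"az":0,"tx":-0.06,"ty":0.009,"tz":0,"jaw":-1},
    {"ax":0,"ay":0,"az":0,"tx":-0.06,"ty":0.009,"tz":0,"jaw":-1},
    {"ax":0,"ay":0,"az":0,"tx":-0.06,"ty":0.009,"tz":0,"jaw":-1},
  ],
)

```text
t: 2.6
tcp_pos: [0.4427, -0.209, 0.2071]
orientation: [-2.133, -2.306, -0.0]
ft_force: [0.1, 0.2, 0.9]
grip_width: 0.0856
finger_force: 0.0
```

```bash
python3 -c "
from h import *
go((.45,-.36,.2)); s=snap('wrist','w1.png'); np.savez('w1.npz',**s); print((-s['R'].T@s['t']).round(3)); s=snap('scene'); np.savez('s1.npz',**s)"
```

```text
t 2.6 tcp [ 0.4427 -0.209   0.2071] w 0.0856 f [0.1 0.2 0.9]
shift [-0.1511 -0.0045  0.007 ] turn [-0.   -0.03 -0.13]
[ 0.436 -0.138  0.374]
```

View pics/w1.png

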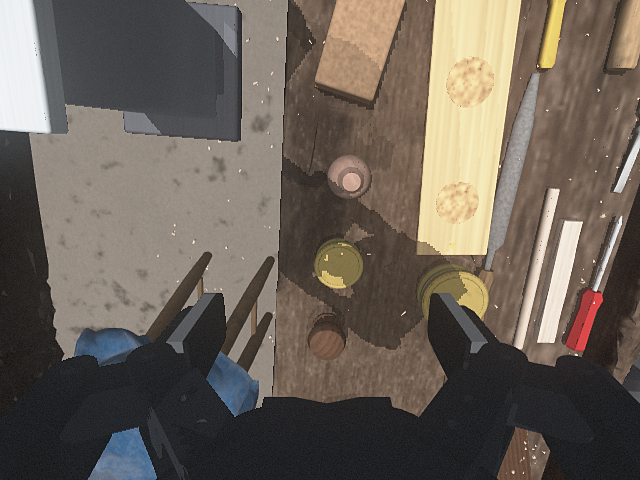

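The wrist view shows knob (327,337), finial (349,177), sanding block (362,50), spots (457,202) and (470,82), small tin (339,263).

```bash
python3 - <<'E'
from h import *
s=dict(np.load('w1.npz')); P=pts(s)
g=cv2.cvtColor(s['frame'],cv2.COLOR_RGB2GRAY)
# heights: object masks by depth
v,u=np.mgrid[:480,:640]
for n,(a,b,c,d),lo in [('knob',(300,355,310,362),.012),('knobtop',(300,355,310,362),.044),('fin',(320,380,145,205),.02),('finhead',(320,380,145,205),.066),('tinS',(305,370,230,300),.012)]:
    m=np.zeros(u.shape,bool); m[c:d,a:b]=P[c:d,a:b,2]>lo
    q=P[m]; (cc,r)=cv2.minEnclosingCircle(np.argwhere(m)[:,::-1].astype(np.float32))
    print(n,m.sum(),'pix',np.round(cc,1),round(r,1),'z',np.nanpercentile(q[:,2],[5,50,95]).round(3),'mid',((np.nanpercentile(q,2,0)+np.nanpercentile(q,98,0))/2).round(4))
for h in(.02,.03,.05): print(h,ray(s,327,337,h).round(4),ray(s,349,177,h).round(4))
hsv=cv2.cvtColor(s['frame'],cv2.COLOR_RGB2HSV); print(hsv[202,457],hsv[202,490],hsv[82,470])
print(ray(s,457,202,.006).round(4),ray(s,470,82,.006).round(4))
E
```

```text
knob 1158 pix [332.2 333.5] 28.3 z [0.033 0.044 0.05 ] mid [ 0.4533 -0.3587  0.0394]
knobtop 617 pix [326.  344.8] 16.0 z [0.044 0.047 0.05 ] mid [ 0.4531 -0.361   0.0473]
fin 1499 pix [348.5 176.5] 22.0 z [0.042 0.054 0.076] mid [ 0.46   -0.1751  0.0589]
finhead 518 pix [350.5 180. ] 13.2 z [0.067 0.075 0.077] mid [ 0.4601 -0.1753  0.0718]
tinS 1832 pix [338.3 264.8] 24.5 z [0.021 0.023 0.025] mid [ 0.4596 -0.274   0.0214]
0.02 [ 0.4545 -0.3659  0.02  ] [ 0.4622 -0.1781  0.02  ]
0.03 [ 0.454  -0.3595  0.03  ] [ 0.4614 -0.177   0.03  ]
0.05 [ 0.4529 -0.3466  0.05  ] [ 0.4599 -0.1747  0.05  ]
[ 21  80 241] [ 22  80 235] [ 21  80 242]
[ 0.5825 -0.1973  0.006 ] [ 0.5731 -0.0778  0.006 ]
```

Emit:
apply_moves(
  commands=[
    {"ax":0,"ay":0,"az":0,"tx":-0.05,"ty":-0.001,"tz":0.03,"jaw":-1},
    {"ax":0,"ay":0,"az":0,"tx":-0.05,"ty":0,"tz":0.03,"jaw":-1},
    {"ax":0,"ay":0,"az":0,"tx":-0.051,"ty":-0.001,"tz":0.02,"jaw":-1},
    {"ax":0,"ay":0,"az":0,"tx":0,"ty":0,"tz":0,"jaw":-1},
  ],
)

```text
t: 3.2
tcp_pos: [0.4514, -0.3594, 0.1245]
orientation: [-2.133, -2.3, 0.0]
ft_force: [1.0, 1.0, -0.3]
grip_width: 0.0854
finger_force: 0.0
```

```bash
python3 -c "
from h import *
go((.453,-.36,.02))"
```

```text
t 3.2 tcp [ 0.4514 -0.3594  0.1245] w 0.0854 f [ 1.   1.  -0.3]
shift [-0.001   0.0019  0.1045] turn [-0.16 -0.17 -0.29]
```

Emit:
apply_moves(
  commands=[
    {"ax":0,"ay":0,"az":0,"tx":-0.001,"ty":0.001,"tz":0.035,"jaw":-1},
    {"ax":0,"ay":0,"az":0,"tx":0,"ty":0,"tz":0.035,"jaw":-1},
    {"ax":0,"ay":0,"az":0,"tx":0,"ty":0,"tz":0.034,"jaw":-1},
    {"ax":0,"ay":0,"az":0,"tx":0,"ty":0,"tz":0,"jaw":0},
    {"ax":0,"ay":0,"az":0,"tx":0,"ty":0,"tz":0,"jaw":0.4},
    {"ax":0,"ay":0,"az":0,"tx":0,"ty":0,"tz":0,"jaw":0.6},
    {"ax":0,"ay":0,"az":0,"tx":0,"ty":0,"tz":0,"jaw":0.8},
    {"ax":0,"ay":0,"az":0,"tx":0,"ty":0,"tz":0,"jaw":1},
    {"ax":0,"ay":0,"az":0,"tx":0,"ty":0,"tz":0,"jaw":1},
  ],
  squeeze=30,
)

```text
t: 4.32
tcp_pos: [0.4544, -0.3595, 0.0252]
orientation: [2.131, 2.305, -0.0]
ft_force: [-1.4, 0.5, 9.3]
grip_width: 0.0005
finger_force: 5.8
```

```bash
python3 -c "
from h import *
go((.5826,-.1975,.10))"
```

```text
t 4.33 tcp [ 0.4544 -0.3595  0.0252] w 0.0005 f [-1.4  0.5  9.3]
shift [ 0.1513  0.1407 -0.0749] turn [ 0.1   0.14 -0.1 ]
```

```bash
python3 -c "
from h import *
s=snap('scene'); np.savez('s2.npz',**s)
w=snap('wrist')
a=cv2.resize(s['frame'][230:370,330:490],(640,560),interpolation=cv2.INTER_CUBIC)[:,:,::-1]
cv2.imwrite('pics/c2.png',a); cv2.imwrite('pics/w2.png',w['frame'][:,:,::-1])"
```

```text
(no output)
```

View pics/c2.png

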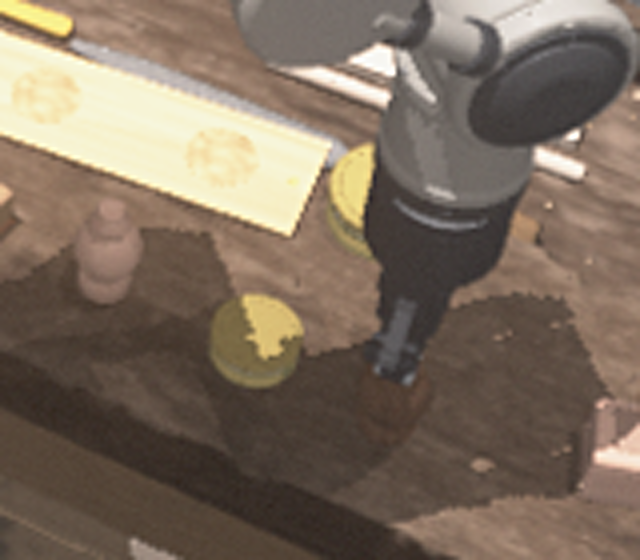

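View pics/w2.png

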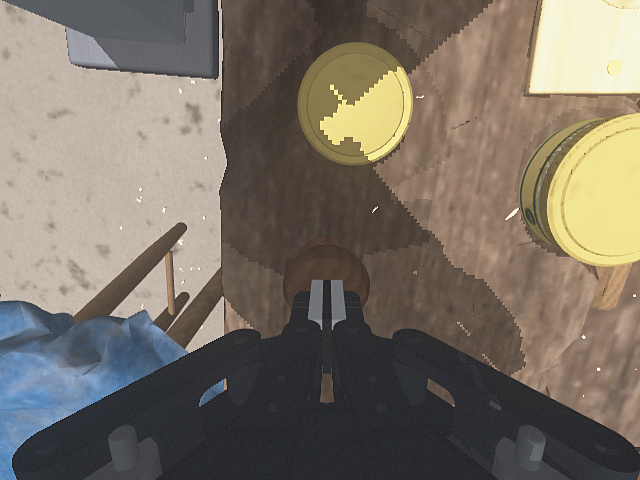

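The knob (scene ~429,331) still stands; the shut fingers are over or beside it. Measuring where each actually is.

```bash
python3 - <<'E'
from h import *
s=dict(np.load('s2.npz')); P=pts(s)
for v in range(312,346,2): print(v,[tuple(P[v,u].round(3)) for u in (424,428,432)])
w=snap('wrist'); np.savez('w2.npz',**w); P=pts(w)
for v in (250,260,270,280,290,300,310): print(v,[tuple(P[v,u].round(3)) for u in (300,318,338,358)])
E
```

```text
312 [(np.float64(0.509), np.float64(-0.334), np.float64(0.004)), (np.float64(0.406), np.float64(-0.361), np.float64(0.151)), (np.float64(0.442), np.float64(-0.363), np.float64(0.108))]
314 [(np.float64(0.409), np.float64(-0.354), np.float64(0.134)), (np.float64(0.403), np.float64(-0.363), np.float64(0.148)), (np.float64(nan), np.float64(nan), np.float64(nan))]
316 [(np.float64(0.399), np.float64(-0.356), np.float64(0.141)), (np.float64(0.402), np.float64(-0.364), np.float64(0.143)), (np.float64(0.412), np.float64(-0.37), np.float64(0.134))]
318 [(np.float64(0.395), np.float64(-0.358), np.float64(0.14)), (np.float64(0.398), np.float64(-0.366), np.float64(0.142)), (np.float64(0.402), np.float64(-0.373), np.float64(0.143))]
320 [(np.float64(0.394), np.float64(-0.36), np.float64(0.135)), (np.float64(0.395), np.float64(-0.367), np.float64(0.14)), (np.float64(0.401), np.float64(-0.374), np.float64(0.136))]
322 [(np.float64(0.445), np.float64(-0.351), np.float64(0.056)), (np.float64(0.391), np.float64(-0.369), np.float64(0.139)), (np.float64(0.394), np.float64(-0.377), np.float64(0.14))]
32
[... 3036 characters left out ...]
64(-0.359), np.float64(0.046)), (np.float64(0.449), np.float64(-0.349), np.float64(0.064)), (np.float64(0.457), np.float64(-0.349), np.float64(0.064)), (np.float64(0.468), np.float64(-0.357), np.float64(0.044))]
300 [(np.float64(0.442), np.float64(-0.354), np.float64(0.065)), (np.float64(0.449), np.float64(-0.35), np.float64(0.072)), (np.float64(0.456), np.float64(-0.349), np.float64(0.073)), (np.float64(0.465), np.float64(-0.352), np.float64(0.065))]
310 [(np.float64(0.442), np.float64(-0.354), np.float64(0.073)), (np.float64(0.449), np.float64(-0.349), np.float64(0.081)), (np.float64(0.456), np.float64(-0.349), np.float64(0.081)), (np.float64(0.464), np.float64(-0.351), np.float64(0.074))]
```

Both views show the shut fingertips at z≈0.05 resting on top of the knob (still upright), though the reported TCP z is 0.025: the tip offset is not as nominal. Lift and measure the tip offset shut and open.

Emit:
apply_moves(
  commands=[
    {"ax":0,"ay":0,"az":0,"tx":0,"ty":0,"tz":-0.04,"jaw":1},
    {"ax":0,"ay":0,"az":0,"tx":0,"ty":0,"tz":-0.04,"jaw":1},
    {"ax":0,"ay":0,"az":0,"tx":0,"ty":0,"tz":0,"jaw":1},
    {"ax":0,"ay":0,"az":0,"tx":0,"ty":0,"tz":0,"jaw":1},
  ],
)

```text
t: 4.97
tcp_pos: [0.4534, -0.3583, 0.103]
orientation: [-2.132, -2.307, -0.0]
ft_force: [-0.6, -0.3, -0.5]
grip_width: 0.0001
finger_force: 0.0
```

```bash
cat >> h.py <<'E'
def tips(n='wrist'):
    s=snap(n); P=pts(s); st=robot.get_state(); p=st['tcp_pos']
    m=(np.hypot(P[...,0]-p[0],P[...,1]-p[1])<.07)&(P[...,2]>.056)&(P[...,2]<.3)&(abs(P[...,1]-p[1])<.02)
    q=P[m]; print(n,'tcp',p.round(4),'w',round(st['grip_width'],4),'f',st['ft_force'].round(1),'n',m.sum(),'lowest',np.percentile(q[:,2],[0,.5,1,2,5]).round(4))
    k=q[q[:,2]<np.percentile(q[:,2],2)]; print(k.min(0).round(3),k.max(0).round(3))
E
python3 -c "
from h import *
tips('scene');tips('side');tips('wrist')"
```

```text
scene tcp [ 0.4532 -0.3581  0.1024] w -0.0001 f [-0.4  0.1 -0. ] n 753 lowest [0.1267 0.1314 0.1356 0.1369 0.1482]
[ 0.44  -0.37   0.127] [ 0.45  -0.351  0.137]
side tcp [ 0.4532 -0.358   0.1021] w 0.0 f [-0.1  0.7  0.9] n 934 lowest [0.1263 0.1306 0.1333 0.1377 0.146 ]
[ 0.443 -0.371  0.126] [ 0.465 -0.34   0.138]
wrist tcp [ 0.4532 -0.3581  0.1021] w -0.0003 f [-0.7  0.3  0.2] n 69109 lowest [0.1298 0.1378 0.143  0.1515 0.1711]
[ 0.438 -0.353  0.13 ] [ 0.465 -0.346  0.152]
```

Emit:
apply_moves(
  commands=[
    {"ax":0,"ay":0,"az":0,"tx":0,"ty":0,"tz":0,"jaw":-1},
    {"ax":0,"ay":0,"az":0,"tx":0,"ty":0,"tz":0,"jaw":-1},
    {"ax":0,"ay":0,"az":0,"tx":0,"ty":0,"tz":0,"jaw":-1},
    {"ax":0,"ay":0,"az":0,"tx":0,"ty":0,"tz":0,"jaw":-1},
    {"ax":0,"ay":0,"az":0,"tx":0,"ty":0,"tz":0,"jaw":-1},
  ],
)

```text
t: 5.75
tcp_pos: [0.4538, -0.3586, 0.1033]
orientation: [2.132, 2.307, 0.0]
ft_force: [0.2, 0.5, 0.2]
grip_width: 0.0853
finger_force: 0.0
```

```bash
python3 -c "
from h import *
tips('scene');tips('side');tips('wrist')"
```

```text
scene tcp [ 0.4538 -0.3586  0.1033] w 0.0854 f [ 0.5 -0.1  0.1] n 783 lowest [0.138  0.1446 0.1466 0.1495 0.1596]
[ 0.398 -0.373  0.138] [ 0.412 -0.353  0.149]
side tcp [ 0.4538 -0.3586  0.1033] w 0.0853 f [-0.2 -0.  -1.1] n 909 lowest [0.14   0.1434 0.1448 0.1494 0.1573]
[ 0.402 -0.367  0.14 ] [ 0.509 -0.342  0.149]
wrist tcp [ 0.4538 -0.3586  0.1033] w 0.0852 f [-0.1 -0.5  0.5] n 62900 lowest [0.1399 0.1451 0.1478 0.1522 0.1626]
[ 0.396 -0.374  0.14 ] [ 0.507 -0.344  0.152]
```

All three views agree: true fingertip height = TCP z + 0.025 shut, +0.038 open (≈33 mm higher than nominal). I use this offset from here.

Emit:
apply_moves(
  commands=[
    {"ax":0,"ay":0,"az":0,"tx":-0.0015,"ty":0,"tz":0.04,"jaw":-1},
    {"ax":0,"ay":0,"az":0,"tx":0,"ty":0,"tz":0.04,"jaw":-1},
    {"ax":0,"ay":0,"az":0,"tx":0,"ty":0,"tz":0.03,"jaw":-1},
    {"ax":0,"ay":0,"az":0,"tx":0,"ty":0,"tz":0.012,"jaw":-1},
    {"ax":0,"ay":0,"az":0,"tx":0,"ty":0,"tz":0,"jaw":-1},
  ],
)

```text
t: 6.52
tcp_pos: [0.4538, -0.36, -0.019]
orientation: [-2.132, -2.306, -0.0]
ft_force: [-0.6, -0.2, 0.9]
grip_width: 0.0853
finger_force: 0.0
```

```bash
python3 -c "
from h import *
go((.453,-.36,-.02)); w=snap('wrist','w3.png')"
```

```text
t 6.53 tcp [ 0.4538 -0.36   -0.019 ] w 0.0853 f [-0.6 -0.2  0.9]
shift [ 0.0001 -0.0008  0.001 ] turn [-0.02 -0.04 -0.1 ]
```

View pics/w3.png

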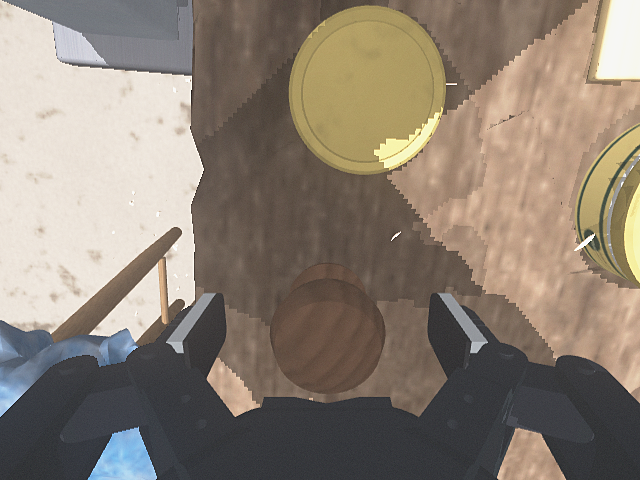

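The knob stands upright at (327,337), centred between pads (222 and 430). Close.

Emit:
apply_moves(
  commands=[
    {"ax":0,"ay":0,"az":0,"tx":0,"ty":0,"tz":0,"jaw":-0.3},
    {"ax":0,"ay":0,"az":0,"tx":0,"ty":0,"tz":0,"jaw":0},
    {"ax":0,"ay":0,"az":0,"tx":0,"ty":0,"tz":0,"jaw":0.2},
    {"ax":0,"ay":0,"az":0,"tx":0,"ty":0,"tz":0,"jaw":0.4},
    {"ax":0,"ay":0,"az":0,"tx":0,"ty":0,"tz":0,"jaw":0.5},
    {"ax":0,"ay":0,"az":0,"tx":0,"ty":0,"tz":0,"jaw":0.6},
  ],
  squeeze=30,
)

```text
t: 7.32
tcp_pos: [0.4543, -0.3605, -0.0175]
orientation: [2.131, 2.306, -0.0]
ft_force: [-1.2, 1.1, 5.0]
grip_width: 0.0415
finger_force: 29.8
```

Emit:
apply_moves(
  commands=[
    {"ax":0,"ay":0,"az":0,"tx":0,"ty":0,"tz":-0.04,"jaw":0.6},
    {"ax":0,"ay":0,"az":0,"tx":0,"ty":0,"tz":-0.05,"jaw":0.6},
    {"ax":0,"ay":0,"az":0,"tx":0.03,"ty":0.028,"tz":0,"jaw":0.6},
    {"ax":0,"ay":0,"az":0,"tx":0.03,"ty":0.028,"tz":0,"jaw":0.6},
    {"ax":0,"ay":0,"az":0,"tx":0.03,"ty":0.028,"tz":0,"jaw":0.6},
    {"ax":0,"ay":0,"az":0,"tx":0.03,"ty":0.028,"tz":0,"jaw":0.6},
    {"ax":0,"ay":0,"az":0,"tx":0.03,"ty":0.028,"tz":0,"jaw":0.6},
    {"ax":0,"ay":0,"az":0,"tx":0,"ty":0,"tz":0,"jaw":0.6},
    {"ax":0,"ay":0,"az":0,"tx":0,"ty":0,"tz":0,"jaw":0.6},
  ],
)

```text
t: 8.45
tcp_pos: [0.5813, -0.1997, 0.0713]
orientation: [-2.132, -2.307, 0.001]
ft_force: [0.4, 0.4, -1.2]
grip_width: 0.0412
finger_force: 30.6
```

```bash
python3 -c "
from h import *
go((.5826,-.1975,-.0115)); w=snap('wrist','w4.png');P=pts(w); np.savez('w4.npz',**w)
p=robot.get_state()['tcp_pos']
m=(np.hypot(P[...,0]-p[0],P[...,1]-p[1])<.022)&(P[...,2]>.06)&(P[...,2]<.115); q=P[m]; print(m.sum(), np.percentile(q,2,0).round(4),np.percentile(q,98,0).round(4)) 
"
```

```text
t 8.45 tcp [ 0.5813 -0.1997  0.0713] w 0.0412 f [ 0.4  0.4 -1.2]
shift [0.0021 0.0015 0.0828] turn [-0.02  0.   -0.07]
1074 [ 0.5633 -0.1967  0.0916] [ 0.6003 -0.1835  0.1135]
```

View pics/w4.png

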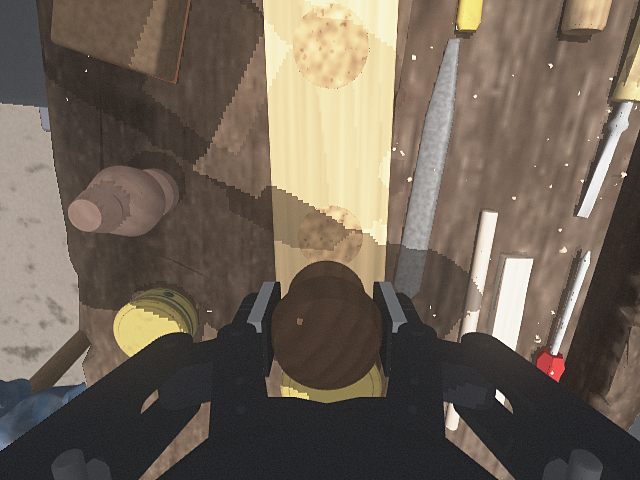

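Knob held upright at (328,333), right spot visible at (331,233) beyond it. Lower onto the spot.

Emit:
apply_moves(
  commands=[
    {"ax":0,"ay":0,"az":0,"tx":0.0016,"ty":0.0015,"tz":0.03,"jaw":0.6},
    {"ax":0,"ay":0,"az":0,"tx":0,"ty":0,"tz":0.03,"jaw":0.6},
    {"ax":0,"ay":0,"az":0,"tx":0,"ty":0,"tz":0.014,"jaw":0.6},
    {"ax":0,"ay":0,"az":0,"tx":0,"ty":0,"tz":0.005,"jaw":0.6},
    {"ax":0,"ay":0,"az":0,"tx":0,"ty":0,"tz":0.002,"jaw":0.6},
    {"ax":0,"ay":0,"az":0,"tx":0,"ty":0,"tz":0,"jaw":0.6},
  ],
)

```text
t: 9.25
tcp_pos: [0.5835, -0.1981, -0.0089]
orientation: [2.132, 2.306, 0.001]
ft_force: [0.4, -0.7, -0.9]
grip_width: 0.0416
finger_force: 30.6
```

```bash
python3 -c "
from h import *
go((.5826,-.1975,-.0115))"
```

```text
t 9.25 tcp [ 0.5835 -0.1981 -0.0089] w 0.0416 f [ 0.4 -0.7 -0.9]
shift [ 0.0007 -0.0009  0.0026] turn [ 0.07  0.04 -0.1 ]
```

Emit:
apply_moves(
  commands=[
    {"ax":0,"ay":0,"az":0,"tx":0.0005,"ty":-0.0007,"tz":0.0015,"jaw":0.6},
    {"ax":0,"ay":0,"az":0,"tx":0,"ty":0,"tz":0.001,"jaw":0.6},
    {"ax":0,"ay":0,"az":0,"tx":0,"ty":0,"tz":0,"jaw":0.6},
  ],
)

```text
t: 9.62
tcp_pos: [0.5825, -0.1974, -0.0115]
orientation: [2.132, 2.307, 0.0]
ft_force: [-2.4, 1.6, 4.5]
grip_width: 0.0414
finger_force: 31.0
```

Contact felt (4.5 N). Open slowly, then lift.

Emit:
apply_moves(
  commands=[
    {"ax":0,"ay":0,"az":0,"tx":0,"ty":0,"tz":0,"jaw":0},
    {"ax":0,"ay":0,"az":0,"tx":0,"ty":0,"tz":0,"jaw":-0.4},
    {"ax":0,"ay":0,"az":0,"tx":0,"ty":0,"tz":0,"jaw":-0.8},
    {"ax":0,"ay":0,"az":0,"tx":0,"ty":0,"tz":0,"jaw":-1},
    {"ax":0,"ay":0,"az":0,"tx":0,"ty":0,"tz":0,"jaw":-1},
    {"ax":0,"ay":0,"az":0,"tx":0,"ty":0,"tz":-0.05,"jaw":-1},
    {"ax":0,"ay":0,"az":0,"tx":0,"ty":0,"tz":-0.06,"jaw":-1},
    {"ax":0,"ay":0,"az":0,"tx":0,"ty":-0.03,"tz":-0.05,"jaw":-1},
    {"ax":0,"ay":0,"az":0,"tx":0.05,"ty":-0.055,"tz":0,"jaw":-1},
    {"ax":0,"ay":0,"az":0,"tx":0,"ty":0,"tz":0,"jaw":-1},
  ],
)

```text
t: 10.88
tcp_pos: [0.4981, -0.1583, 0.1471]
orientation: [-2.127, -2.304, 0.002]
ft_force: [0.3, -0.1, 0.1]
grip_width: 0.0861
finger_force: 0.0
```

```bash
python3 - <<'E'
from h import *
go((.459,-.05,-.02),-12.7)
s=snap('wrist','w5.png'); np.savez('w5.npz',**s); snap('scene','s5.png')
m,c,sz,a=seg(s,0+320,30,.03) if 0 else (0,0,0,0)
P=pts(s)
K=s['mtx']; 
for n,X in [('sand',(.459,-.05,.03)),('spotM',(.573,-.078,.006)),('knob',(.5826,-.1975,.03)),('fin',(.46,-.175,.07))]:
    c=s['R']@np.array(X)+s['t']; print(n,(K@c/c[2])[:2].round())
E
```

```text
t 10.88 tcp [ 0.4981 -0.1583  0.1471] w 0.0861 f [ 0.3 -0.1  0.1]
shift [ 0.1105 -0.0295  0.1677] turn [-0.32 -0.15 17.25]
sand [289.  80.]
spotM [424. 131.]
knob [420. 272.]
fin [276. 252.]
```

View pics/w5.png

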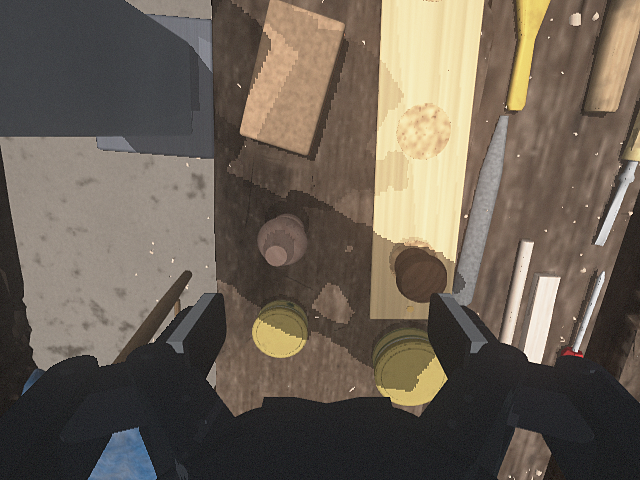

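Knob stands on its spot at (421,274), as predicted (420,272); sanding block at (293,78). Measure the block by height mask.

```bash
cat >> h.py <<'E'
def block(s,c,h,r=.075,tol=.006,color=None):
    P=pts(s); m=(abs(P[...,2]-h)<tol)&(np.hypot(P[...,0]-c[0],P[...,1]-c[1])<r)
    m=cv2.morphologyEx(m.astype(np.uint8),cv2.MORPH_OPEN,np.ones((3,3)))
    n,l,st,_=cv2.connectedComponentsWithStats(m); k=1+np.argmax(st[1:,4]); m=l==k
    q=plane(s,h)[m][:,:2].astype(np.float32)
    (cc,sz,a)=cv2.minAreaRect(q*1000); v,u=np.nonzero(m)
    print('block',np.round(np.array(cc)/1000,4),np.round(sz,1),round(a,1),'pix box',u.min(),u.max(),v.min(),v.max(),'z',np.median(pts(s)[m][:,2]).round(4),m.sum())
E
python3 - <<'E'
from h import *
s=dict(np.load('w5.npz')); block(s,(.459,-.05),.03); block(s,(.459,-.05),.028,tol=.008)
m,c,sz,a=seg(s,300,90,.03,30,120); print(c.round(4),sz,a,m.sum())
E
```

```text
block [ 0.4596 -0.0507] [99.2 57.7] 77.3 pix box 240 344 0 155 z 0.0304 10656
block [ 0.4595 -0.0505] [99.9 58.3] 77.3 pix box 240 344 0 155 z 0.0303 10686
[ 0.464  -0.0455] (110.60123443603516, 63.8863525390625) 77.31461334228516 10595
```

Emit:
apply_moves(
  commands=[
    {"ax":0,"ay":0,"az":0,"tx":0.055,"ty":-0.015,"tz":0,"jaw":-1},
    {"ax":0,"ay":0,"az":0,"tx":0.055,"ty":-0.015,"tz":0,"jaw":-1},
    {"ax":0,"ay":0,"az":8.6,"tx":0,"ty":0,"tz":0.04,"jaw":-1},
    {"ax":0,"ay":0,"az":8.6,"tx":0,"ty":0,"tz":0.04,"jaw":-1},
    {"ax":0,"ay":0,"az":0,"tx":0,"ty":0,"tz":0,"jaw":-1},
    {"ax":0,"ay":0,"az":0,"tx":0,"ty":0,"tz":0,"jaw":-1},
  ],
)

```text
t: 11.72
tcp_pos: [0.4661, -0.0548, 0.0687]
orientation: [2.45, 1.964, 0.002]
ft_force: [-0.3, -0.4, -0.4]
grip_width: 0.0855
finger_force: 0.0
```

```bash
python3 -c "
from h import *
go((.4595,-.0503,-.028),-12.7)"
```

```text
t 11.72 tcp [ 0.4661 -0.0548  0.0687] w 0.0855 f [-0.3 -0.4 -0.4]
shift [ 0.003  -0.0076  0.0967] turn [0.11 0.   0.15]
```

Emit:
apply_moves(
  commands=[
    {"ax":0,"ay":0,"az":0,"tx":0.003,"ty":-0.0076,"tz":0.02,"jaw":-1},
    {"ax":0,"ay":0,"az":0,"tx":0,"ty":0,"tz":0.035,"jaw":-1},
    {"ax":0,"ay":0,"az":0,"tx":0,"ty":0,"tz":0.03,"jaw":-1},
    {"ax":0,"ay":0,"az":0,"tx":0,"ty":0,"tz":0.011,"jaw":-1},
    {"ax":0,"ay":0,"az":0,"tx":0,"ty":0,"tz":0,"jaw":-0.6},
    {"ax":0,"ay":0,"az":0,"tx":0,"ty":0,"tz":0,"jaw":-0.2},
    {"ax":0,"ay":0,"az":0,"tx":0,"ty":0,"tz":0,"jaw":0},
    {"ax":0,"ay":0,"az":0,"tx":0,"ty":0,"tz":0,"jaw":0.2},
    {"ax":0,"ay":0,"az":0,"tx":0,"ty":0,"tz":0,"jaw":0.3},
    {"ax":0,"ay":0,"az":0,"tx":0,"ty":0,"tz":0,"jaw":0.3},
  ],
  squeeze=40,
)

```text
t: 12.98
tcp_pos: [0.4589, -0.0499, -0.0269]
orientation: [2.451, 1.961, 0.003]
ft_force: [-0.2, -0.5, 7.7]
grip_width: 0.058
finger_force: 44.0
```

```bash
python3 -c "
from h import *
go((.5635,.042,.05),4.6)
w=snap('wrist','w6.png'); block(w,(.4595,-.05),.03)"
```

```text
t 12.97 tcp [ 0.4589 -0.0499 -0.0269] w 0.058 f [-0.2 -0.5  7.7]
shift [ 0.1126  0.0821 -0.0766] turn [  0.17   0.03 -17.28]
block [ 0.4598 -0.0402] [82.3 85.8] 77.2 pix box 208 445 199 407 z 0.0303 33420
```

Emit:
apply_moves(
  commands=[
    {"ax":0,"ay":0,"az":0,"tx":0,"ty":0,"tz":-0.035,"jaw":0.3},
    {"ax":0,"ay":0,"az":0,"tx":0,"ty":0,"tz":-0.04,"jaw":0.3},
    {"ax":0,"ay":0,"az":0,"tx":0.037,"ty":0.027,"tz":0,"jaw":0.3},
    {"ax":0,"ay":0,"az":0,"tx":0.037,"ty":0.027,"tz":0,"jaw":0.3},
    {"ax":0,"ay":0,"az":0,"tx":0.037,"ty":0.027,"tz":0,"jaw":0.3},
    {"ax":0,"ay":0,"az":-8.6,"tx":0,"ty":0,"tz":0,"jaw":0.3},
    {"ax":0,"ay":0,"az":-8.6,"tx":0,"ty":0,"tz":0,"jaw":0.3},
    {"ax":0,"ay":0,"az":0,"tx":0,"ty":0,"tz":0,"jaw":0.3},
    {"ax":0,"ay":0,"az":0,"tx":0,"ty":0,"tz":0,"jaw":0.3},
  ],
)

```text
t: 14.15
tcp_pos: [0.5611, 0.0408, 0.0471]
orientation: [2.136, 2.304, 0.0]
ft_force: [-0.1, 0.8, -1.2]
grip_width: 0.0578
finger_force: 43.4
```

```bash
python3 -c "
from h import *
go((.5637,.042,-.0209),4.5)
w=snap('wrist','w7.png')
z=robot.get_state()['tcp_pos']; block(w,z[:2],z[2]+.0269+.03,r=.07)"
```

```text
t 14.15 tcp [0.5611 0.0408 0.0471] w 0.0578 f [-0.1  0.8 -1.2]
shift [0.001  0.0027 0.068 ] turn [ 0.02 -0.   -0.17]
block [0.559  0.0508] [85.8 82.4] 4.3 pix box 208 445 199 407 z 0.1043 33363
```

View pics/w7.png

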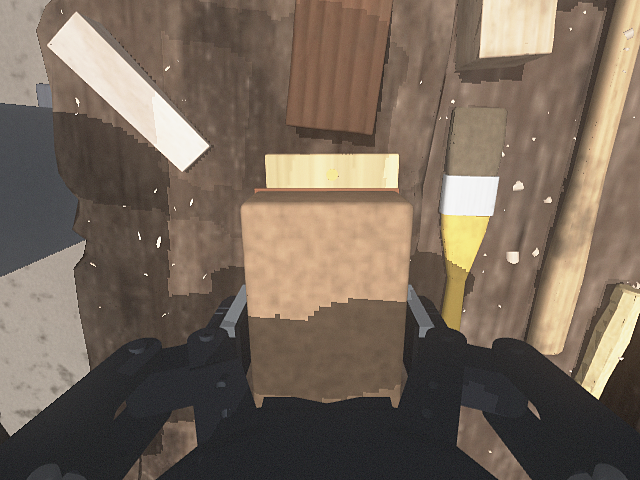

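Block held square at (327,300), the strip's end mark beyond it at (333,175), offcut above. Lower it.

Emit:
apply_moves(
  commands=[
    {"ax":0,"ay":0,"az":0,"tx":0.0008,"ty":0.0027,"tz":0.03,"jaw":0.3},
    {"ax":0,"ay":0,"az":0,"tx":0,"ty":0,"tz":0.025,"jaw":0.3},
    {"ax":0,"ay":0,"az":0,"tx":0,"ty":0,"tz":0.009,"jaw":0.3},
    {"ax":0,"ay":0,"az":0,"tx":0,"ty":0,"tz":0.002,"jaw":0.3},
    {"ax":0,"ay":0,"az":0,"tx":0,"ty":0,"tz":0.0,"jaw":0.3},
  ],
)

```text
t: 14.82
tcp_pos: [0.5644, 0.0418, -0.0184]
orientation: [2.132, 2.306, 0.002]
ft_force: [-0.0, -0.2, -1.0]
grip_width: 0.0578
finger_force: 43.4
```

```bash
python3 -c "
from h import *
go((.5637,.042,-.0209),4.5)"
```

```text
t 14.82 tcp [ 0.5644  0.0418 -0.0184] w 0.0578 f [-0.  -0.2 -1. ]
shift [ 0.0002 -0.0007  0.0025] turn [ 0.08  0.01 -0.02]
```

Emit:
apply_moves(
  commands=[
    {"ax":0,"ay":0,"az":0,"tx":0,"ty":-0.0006,"tz":0.0015,"jaw":0.3},
    {"ax":0,"ay":0,"az":0,"tx":0,"ty":0,"tz":0.001,"jaw":0.3},
    {"ax":0,"ay":0,"az":0,"tx":0,"ty":0,"tz":0,"jaw":0.3},
    {"ax":0,"ay":0,"az":0,"tx":0,"ty":0,"tz":0,"jaw":-0.2},
    {"ax":0,"ay":0,"az":0,"tx":0,"ty":0,"tz":0,"jaw":-0.6},
    {"ax":0,"ay":0,"az":0,"tx":0,"ty":0,"tz":0,"jaw":-0.6},
    {"ax":0,"ay":0,"az":0,"tx":0,"ty":0,"tz":0,"jaw":-0.6},
    {"ax":0,"ay":0,"az":0,"tx":0,"ty":0,"tz":-0.05,"jaw":-0.6},
    {"ax":0,"ay":0,"az":0,"tx":0,"ty":0,"tz":-0.06,"jaw":-1},
    {"ax":0,"ay":0,"az":0,"tx":0,"ty":0,"tz":-0.06,"jaw":-1},
  ],
)

```text
t: 16.08
tcp_pos: [0.5628, 0.0419, 0.1499]
orientation: [-2.132, -2.307, 0.001]
ft_force: [0.8, -0.1, -0.1]
grip_width: 0.0859
finger_force: 0.0
```

Emit:
apply_moves(
  commands=[
    {"ax":0,"ay":0,"az":0,"tx":0.05,"ty":-0.02,"tz":0,"jaw":-1},
    {"ax":0,"ay":0,"az":0,"tx":0.05,"ty":-0.03,"tz":0,"jaw":-1},
    {"ax":0,"ay":0,"az":0,"tx":0.05,"ty":-0.04,"tz":0,"jaw":-1},
    {"ax":0,"ay":0,"az":0,"tx":0,"ty":0,"tz":0,"jaw":-1},
    {"ax":0,"ay":0,"az":0,"tx":0,"ty":0,"tz":0,"jaw":-1},
  ],
)

```text
t: 16.7
tcp_pos: [0.463, 0.1833, 0.1485]
orientation: [2.131, 2.307, 0.001]
ft_force: [0.8, -0.0, 0.8]
grip_width: 0.0857
finger_force: 0.0
```

```bash
python3 -c "
from h import *
go((.4637,.32,.1),-12)
w=snap('wrist','w8.png'); np.savez('w8.npz',**w); block(w,(.462,.32),.015,tol=.004,r=.06);block(w,(.462,.32),.015,tol=.006,r=.06)
s=snap('scene','s8.png'); block(s,(.564,.042),.036,tol=.008); np.savez('s8.npz',**s)
K=w['mtx']; c=w['R']@np.array([.4637,.32,.015])+w['t']; print((K@c/c[2])[:2])"
```

```text
t 16.7 tcp [0.463  0.1833 0.1485] w 0.0857 f [ 0.8 -0.   0.8]
shift [0.1362 0.0115 0.0485] turn [ 0.05  0.   16.55]
block [0.4609 0.3126] [54.3 69.7] 75.1 pix box 287 391 5 106 z 0.0151 6652
block [0.4608 0.3125] [54.4 69.8] 75.2 pix box 287 391 5 106 z 0.0151 6670
block [0.5595 0.0386] [ 61.2 101.9] 4.5 pix box 279 319 220 246 z 0.0347 650
[342.77848859  47.76520873]
```

View pics/w8.png

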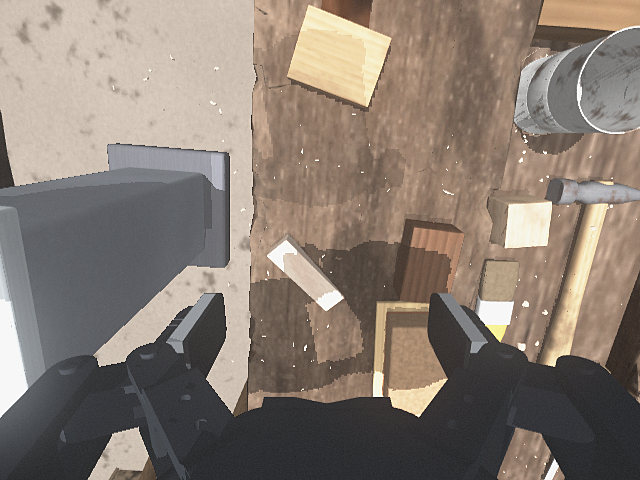

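Ochre block at (340,55), long side nearly along world x (yaw −15°); a dark thing sits against its far edge (345,10). Step nearer and measure that thing.

Emit:
apply_moves(
  commands=[
    {"ax":0,"ay":0,"az":-10,"tx":0.05,"ty":0.002,"tz":-0.01,"jaw":-1},
    {"ax":0,"ay":0,"az":-10,"tx":0.05,"ty":0.01,"tz":-0.01,"jaw":-1},
    {"ax":0,"ay":0,"az":-10,"tx":0,"ty":0,"tz":0,"jaw":-1},
    {"ax":0,"ay":0,"az":-10,"tx":0,"ty":0,"tz":0,"jaw":-1},
    {"ax":0,"ay":0,"az":-10,"tx":0,"ty":0,"tz":0,"jaw":-1},
    {"ax":0,"ay":0,"az":-10,"tx":0,"ty":0,"tz":0,"jaw":-1},
    {"ax":0,"ay":0,"az":-10.5,"tx":0,"ty":0,"tz":0,"jaw":-1},
    {"ax":0,"ay":0,"az":0,"tx":0,"ty":0,"tz":0,"jaw":-1},
  ],
)

```text
t: 17.8
tcp_pos: [0.4588, 0.2832, 0.168]
orientation: [-0.416, -3.114, 0.0]
ft_force: [0.6, 0.5, 0.6]
grip_width: 0.0854
finger_force: 0.0
```

```bash
python3 -c "
from h import *
go((.4609,.3126,.05),75.1)
w=snap('wrist','w9.png'); np.savez('w9.npz',**w); block(w,(.461,.313),.015,tol=.005,r=.06)
P=pts(w)
c=np.array([.4609,.3126]);a=np.radians(75.1);e=np.array([np.cos(a),np.sin(a)]);f=np.array([-e[1],e[0]])
# height map in jaw frame
d=P[...,:2]-c; A=d@e; B=d@f
for x in np.arange(-.075,.08,.005):
  print(round(x,3),[ (round(float(np.nanmax(P[...,2][k])),3) if (k:=(abs(A-x)<.0025)&(abs(B-y)<.004)&(P[...,2]<.1)).any() else None) for y in (-.016,-.008,0,.008,.016)])
"
```

```text
t 17.8 tcp [0.4588 0.2832 0.168 ] w 0.0854 f [0.6 0.5 0.6]
shift [0.0057 0.0289 0.118 ] turn [-0.01 -0.01 -0.3 ]
block [0.4608 0.3132] [53.7 70.3] 75.0 pix box 330 388 170 243 z 0.0151 4150
-0.075 [0.002, 0.002, 0.002, 0.002, 0.003]
-0.07 [0.002, 0.002, 0.002, 0.002, 0.003]
-0.065 [0.002, 0.002, 0.002, 0.002, 0.003]
-0.06 [0.002, 0.002, 0.003, 0.003, 0.003]
-0.055 [0.002, 0.002, 0.002, 0.003, 0.003]
-0.05 [0.001, 0.001, 0.002, 0.002, 0.002]
-0.045 [0.001, 0.002, 0.003, 0.003, 0.003]
-0.04 [0.002, 0.002, 0.002, 0.003, 0.003]
-0.035 [0.001, 0.002, 0.002, 0.002, 0.003]
-0.03 [0.002, 0.001, 0.002, 0.002, 0.003]
-0.025 [0.017, 0.017, 0.017, 0.016, 0.016]
-0.02 [0.017, 0.017, 0.017, 0.017, 0.017]
-0.015 [0.016, 0.017, 0.016, 0.017, 0.017]
-0.01 [0.017, 0.017, 0.016, 0.017, 0.017]
-0.005 [0.017, 0.017, 0.017, 0.017, 0.016]
0.0 [0.017, 0.018, 0.016, 0.016, 0.017]
0.005 [0.017, 0.017, 0.017, 0.016, 0.016]
0.01 [0.016, 0.017, 0.017, 0.017, 0.017]
0.015 [0.016, 0.017, 0.017, 0.017, 0.017]
0.02 [0.017, 0.016, 0.017, 0.016, 0.016]
0.025 [0.016, 0.017, 0.017, 0.017, 0.017]
0.03 [0.014, 0.003, 0.002, 0.002, 0.002]
0.035 [0.003, 0.003, 0.004, 0.003, 0.004]
0.04 [0.002, 0.003, 0.003, 0.003, 0.003]
0.045 [0.001, 0.003, 0.003, 0.003, 0.003]
0.05 [0.001, 0.003, 0.003, 0.003, 0.004]
0.055 [0.001, 0.003, 0.004, 0.003, 0.004]
0.06 [0.002, 0.002, 0.002, 0.003, 0.003]
0.065 [0.002, 0.002, 0.003, 0.003, 0.003]
0.07 [0.002, 0.001, 0.003, 0.002, 0.002]
0.075 [0.001, 0.001, 0.001, 0.001, 0.001]
```

View pics/w9.png

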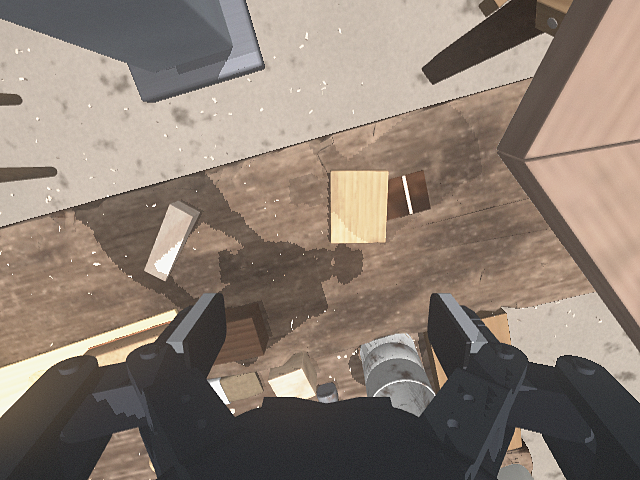

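The dark thing is only a ~2 mm card with a white line at (410,193), no obstacle; ochre block at (359,207). Check the side table corner's clearance (498,150), then go.

```bash
python3 -c "
from h import *
w=dict(np.load('w9.npz'));P=pts(w); print(P[150,505].round(3),P[200,560].round(3),P[285,625].round(3),P[60,600].round(3))
go((.4609,.3129,-.027),75.1)"
```

```text
[0.438 0.438 0.048] [0.478 0.456 0.084] [0.561 0.5   0.085] [0.39  0.483 0.091]
t 17.85 tcp [0.4587 0.2834 0.1681] w 0.0854 f [-0.5 -0.4  0.9]
shift [0.0056 0.0291 0.1951] turn [-0.01 -0.01 -0.41]
```

Emit:
apply_moves(
  commands=[
    {"ax":0,"ay":0,"az":0,"tx":0.0056,"ty":0.0291,"tz":0.04,"jaw":-1},
    {"ax":0,"ay":0,"az":-0.4,"tx":0,"ty":0,"tz":0.05,"jaw":-1},
    {"ax":0,"ay":0,"az":0,"tx":0,"ty":0,"tz":0.04,"jaw":-1},
    {"ax":0,"ay":0,"az":0,"tx":0,"ty":0,"tz":0,"jaw":-1},
    {"ax":0,"ay":0,"az":0,"tx":0,"ty":0,"tz":0,"jaw":-1},
  ],
)

```text
t: 18.48
tcp_pos: [0.4613, 0.314, 0.0397]
orientation: [0.402, 3.114, 0.002]
ft_force: [0.2, -0.3, -0.8]
grip_width: 0.0854
finger_force: 0.0
```

```bash
python3 -c "
from h import *
go((.4609,.3129,-.027),75.1)
w=snap('wrist'); block(w,(.461,.313),.015,tol=.004,r=.06)"
```

```text
t 18.48 tcp [0.4613 0.314  0.0397] w 0.0854 f [ 0.2 -0.3 -0.8]
shift [ 0.0002 -0.0012  0.0667] turn [0.09 0.09 0.18]
block [0.4603 0.3133] [53.7 69.5] 75.3 pix box 279 373 203 313 z 0.0151 10006
```

Emit:
apply_moves(
  commands=[
    {"ax":0,"ay":0,"az":0,"tx":0,"ty":-0.001,"tz":0.03,"jaw":-1},
    {"ax":0,"ay":0,"az":0,"tx":0,"ty":0,"tz":0.027,"jaw":-1},
    {"ax":0,"ay":0,"az":0,"tx":0,"ty":0,"tz":0.01,"jaw":-1},
    {"ax":0,"ay":0,"az":0,"tx":0,"ty":0,"tz":0,"jaw":-0.6},
    {"ax":0,"ay":0,"az":0,"tx":0,"ty":0,"tz":0,"jaw":-0.2},
    {"ax":0,"ay":0,"az":0,"tx":0,"ty":0,"tz":0,"jaw":0},
    {"ax":0,"ay":0,"az":0,"tx":0,"ty":0,"tz":0,"jaw":0.2},
    {"ax":0,"ay":0,"az":0,"tx":0,"ty":0,"tz":0,"jaw":0.4},
    {"ax":0,"ay":0,"az":0,"tx":0,"ty":0,"tz":0,"jaw":0.4},
    {"ax":0,"ay":0,"az":0,"tx":0,"ty":0,"tz":0,"jaw":0.4},
  ],
  squeeze=40,
)

```text
t: 19.77
tcp_pos: [0.4609, 0.3133, -0.0271]
orientation: [0.399, 3.113, 0.003]
ft_force: [-1.4, -0.6, 6.2]
grip_width: 0.0533
finger_force: 42.9
```

```bash
python3 -c "
from h import *
go((.4609,.3129,.1),75.1)
w=snap('wrist'); block(w,(.461,.313),.015,tol=.004,r=.06)"
```

```text
t 19.77 tcp [ 0.4609  0.3133 -0.0271] w 0.0533 f [-1.4 -0.6  6.2]
shift [-0.0004 -0.0002 -0.1271] turn [0.13 0.14 0.3 ]
block [0.4601 0.3127] [66.8 70.8] 75.4 pix box 243 410 236 391 z 0.0151 20608
```

Emit:
apply_moves(
  commands=[
    {"ax":0,"ay":0,"az":0,"tx":0,"ty":0,"tz":-0.04,"jaw":0.4},
    {"ax":0,"ay":0,"az":0,"tx":0,"ty":0,"tz":-0.05,"jaw":0.4},
    {"ax":0,"ay":0,"az":0,"tx":0,"ty":0,"tz":-0.03,"jaw":0.4},
    {"ax":0,"ay":0,"az":10,"tx":0,"ty":0,"tz":0,"jaw":0.4},
    {"ax":0,"ay":0,"az":10,"tx":0,"ty":0,"tz":0,"jaw":0.4},
    {"ax":0,"ay":0,"az":10,"tx":0,"ty":0,"tz":0,"jaw":0.4},
    {"ax":0,"ay":0,"az":10,"tx":0,"ty":0,"tz":0,"jaw":0.4},
    {"ax":0,"ay":0,"az":10,"tx":0,"ty":0,"tz":0,"jaw":0.4},
    {"ax":0,"ay":0,"az":10,"tx":0,"ty":0,"tz":0,"jaw":0.4},
    {"ax":0,"ay":0,"az":10.5,"tx":0,"ty":0,"tz":0,"jaw":0.4},
  ],
)

```text
t: 21.08
tcp_pos: [0.4598, 0.3127, 0.0918]
orientation: [2.131, 2.308, 0.001]
ft_force: [0.3, -0.7, -0.1]
grip_width: 0.0533
finger_force: 42.6
```

```bash
python3 -c "
from h import *
go((.5731,-.0778,.09),4.5)"
```

```text
t 21.07 tcp [0.4598 0.3127 0.0918] w 0.0533 f [ 0.3 -0.7 -0.1]
shift [-0.3983  0.0819  0.0017] turn [ 0.03 -0.01  0.06]
```

Emit:
apply_moves(
  commands=[
    {"ax":0,"ay":0,"az":0,"tx":-0.05,"ty":0.01,"tz":0,"jaw":0.4},
    {"ax":0,"ay":0,"az":0,"tx":-0.05,"ty":0.01,"tz":0,"jaw":0.4},
    {"ax":0,"ay":0,"az":0,"tx":-0.05,"ty":0.01,"tz":0,"jaw":0.4},
    {"ax":0,"ay":0,"az":0,"tx":-0.05,"ty":0.01,"tz":0,"jaw":0.4},
    {"ax":0,"ay":0,"az":0,"tx":-0.05,"ty":0.01,"tz":0,"jaw":0.4},
    {"ax":0,"ay":0,"az":0,"tx":-0.05,"ty":0.01,"tz":0,"jaw":0.4},
    {"ax":0,"ay":0,"az":0,"tx":-0.05,"ty":0.01,"tz":0,"jaw":0.4},
    {"ax":0,"ay":0,"az":0,"tx":-0.048,"ty":0.011,"tz":0,"jaw":0.4},
    {"ax":0,"ay":0,"az":0,"tx":0,"ty":0,"tz":0,"jaw":0.4},
    {"ax":0,"ay":0,"az":0,"tx":0,"ty":0,"tz":0,"jaw":0.4},
  ],
)

```text
t: 22.32
tcp_pos: [0.574, -0.0765, 0.0913]
orientation: [-2.125, -2.313, -0.0]
ft_force: [-0.4, -0.1, -0.6]
grip_width: 0.0531
finger_force: 42.6
```

```bash
python3 -c "
from h import *
go((.5731,-.0778,-.0211),4.5)
w=snap('wrist','w10.png'); np.savez('w10.npz',**w); block(w,(.563,.042),.036,tol=.005,r=.07)"
```

```text
t 22.32 tcp [ 0.574  -0.0765  0.0913] w 0.0531 f [-0.4 -0.1 -0.6]
shift [-0.0013 -0.001   0.1124] turn [-0.03 -0.04  0.37]
block [0.5631 0.0293] [57.4 74.7] 4.5 pix box 275 377 0 138 z 0.0364 13427
```

Emit:
apply_moves(
  commands=[
    {"ax":0,"ay":0,"az":0.4,"tx":-0.0012,"ty":-0.001,"tz":0.04,"jaw":0.4},
    {"ax":0,"ay":0,"az":0,"tx":0,"ty":0,"tz":0.04,"jaw":0.4},
    {"ax":0,"ay":0,"az":0,"tx":0,"ty":0,"tz":0.022,"jaw":0.4},
    {"ax":0,"ay":0,"az":0,"tx":0,"ty":0,"tz":0.006,"jaw":0.4},
    {"ax":0,"ay":0,"az":0,"tx":0,"ty":0,"tz":0,"jaw":0.4},
    {"ax":0,"ay":0,"az":0,"tx":0,"ty":0,"tz":0,"jaw":0.4},
  ],
)

```text
t: 23.12
tcp_pos: [0.5745, -0.078, -0.0154]
orientation: [2.131, 2.306, 0.002]
ft_force: [0.1, -0.4, -0.9]
grip_width: 0.053
finger_force: 42.6
```

```bash
python3 -c "
from h import *
go((.5731,-.0778,-.0211),4.5)"
```

```text
t 23.12 tcp [ 0.5745 -0.078  -0.0154] w 0.053 f [ 0.1 -0.4 -0.9]
shift [ 0.0003 -0.0014  0.0057] turn [0.12 0.04 0.03]
```

Emit:
apply_moves(
  commands=[
    {"ax":0,"ay":0,"az":0,"tx":0,"ty":-0.0012,"tz":0.003,"jaw":0.4},
    {"ax":0,"ay":0,"az":0,"tx":0,"ty":0,"tz":0.0015,"jaw":0.4},
    {"ax":0,"ay":0,"az":0,"tx":0,"ty":0,"tz":0.001,"jaw":0.4},
    {"ax":0,"ay":0,"az":0,"tx":0,"ty":0,"tz":0,"jaw":0.4},
    {"ax":0,"ay":0,"az":0,"tx":0,"ty":0,"tz":0,"jaw":0.4},
  ],
)

```text
t: 23.75
tcp_pos: [0.5725, -0.0783, -0.021]
orientation: [2.132, 2.307, 0.001]
ft_force: [-3.4, 0.7, 9.0]
grip_width: 0.0533
finger_force: 43.8
```

Emit:
apply_moves(
  commands=[
    {"ax":0,"ay":0,"az":0,"tx":0,"ty":0,"tz":0,"jaw":0},
    {"ax":0,"ay":0,"az":0,"tx":0,"ty":0,"tz":0,"jaw":-0.5},
    {"ax":0,"ay":0,"az":0,"tx":0,"ty":0,"tz":0,"jaw":-0.5},
    {"ax":0,"ay":0,"az":0,"tx":0,"ty":0,"tz":0,"jaw":-0.5},
    {"ax":0,"ay":0,"az":0,"tx":0,"ty":0,"tz":-0.04,"jaw":-0.5},
    {"ax":0,"ay":0,"az":0,"tx":0,"ty":0,"tz":-0.06,"jaw":-1},
    {"ax":0,"ay":0,"az":0,"tx":0,"ty":0,"tz":-0.06,"jaw":-1},
    {"ax":0,"ay":0,"az":0,"tx":-0.05,"ty":-0.05,"tz":0,"jaw":-1},
    {"ax":0,"ay":0,"az":0,"tx":-0.06,"ty":-0.05,"tz":0,"jaw":-1},
    {"ax":0,"ay":0,"az":0,"tx":0,"ty":0,"tz":0,"jaw":-1},
  ],
)

```text
t: 25.0
tcp_pos: [0.4936, -0.1798, 0.138]
orientation: [-2.138, -2.301, 0.001]
ft_force: [0.2, 0.4, -0.1]
grip_width: 0.0855
finger_force: 0.0
```

```bash
python3 - <<'E'
from h import *
w=snap('wrist','w11.png'); np.savez('w11.npz',**w); block(w,(.573,-.078),.021,tol=.004,r=.05); block(w,(.563,.042),.036,tol=.004,r=.07)
P=pts(w)
def top(c,lo,hi,r=.035):
    m=(np.hypot(P[...,0]-c[0],P[...,1]-c[1])<r)&(P[...,2]>lo)&(P[...,2]<hi); q=P[m]
    print(c,m.sum(),((np.percentile(q,2,0)+np.percentile(q,98,0))/2).round(4),np.ptp(q,0).round(3))
top((.46,-.175),.066,.082); top((.46,-.175),.03,.082)
top((.5826,-.1975),.047,.062); top((.5826,-.1975),.03,.062)
go((.46,-.175,.1))
E
```

```text
block [ 0.5707 -0.0804] [54.7 68.8] 4.3 pix box 400 477 55 150 z 0.0212 6737Traceback (most recent call last):
  File "<stdin>", line 2, in <module>
  File "h.py", line 47, in block
    n,l,st,_=cv2.connectedComponentsWithStats(m); k=1+np.argmax(st[1:,4]); m=l==k
                                                      ~~~~~~~~~^^^^^^^^^^
    return _wrapfunc(a, 'argmax', axis=axis, out=out, **kwds)
    return bound(*args, **kwds)
ValueError: attempt to get argmax of an empty sequence
```

```bash
cat >> h.py <<'E'
def top(P,c,lo,hi,r=.035):
    m=(np.hypot(P[...,0]-c[0],P[...,1]-c[1])<r)&(P[...,2]>lo)&(P[...,2]<hi); q=P[m]
    print(c,m.sum(),((np.percentile(q,2,0)+np.percentile(q,98,0))/2).round(4),np.ptp(q,0).round(3))
def stripmid(s,loc=(-.06,.06)):
    """strip edges across its width at given local y: middle of pale band in world"""
    hsv=cv2.cvtColor(s['frame'],cv2.COLOR_RGB2HSV); Q=plane(s,.006); P=pts(s)
    a=np.radians(4.5);ex=np.array([np.cos(a),np.sin(a)]);ey=np.array([-ex[1],ex[0]]);d=Q[...,:2]-[.5731,-.0778]
    A=d@ex;B=d@ey; pale=(abs(P[...,2]-.006)<.004)&(hsv[...,0]>15)&(hsv[...,0]<32)&(hsv[...,1]>45)&(hsv[...,2]>70)
    for y in loc:
        k=pale&(abs(B-y)<.003)&(abs(A)<.06)
        if k.sum()>20: print('strip local y',y,'x edges',np.percentile(A[k],[.5,99.5]).round(4))
E
python3 - <<'E'
from h import *
w=snap('wrist'); np.savez('w11.npz',**w); P=pts(w); go((.46,-.175,.1))
block(w,(.573,-.078),.021,tol=.004,r=.055)
top(P,(.46,-.175),.066,.082); top(P,(.46,-.175),.03,.082)
top(P,(.5826,-.1975),.047,.062); top(P,(.5826,-.1975),.03,.062)
stripmid(w,(-.18,-.16,-.09,-.08,-.07,-.06,-.05,-.045,.042))
s=snap('scene');np.savez('s11.npz',**s); block(s,(.573,-.078),.021,tol=.006,r=.055); stripmid(s,(-.06,-.05,.05,.06))
E
```

```text
t 25.1 tcp [ 0.4957 -0.1772  0.1379] w 0.085 f [ 1.2 -0.3 -0.8]
shift [ 0.0049 -0.0354  0.0378] turn [ 0.03 -0.02 -0.2 ]
block [ 0.5707 -0.0802] [54.6 69. ] 4.3 pix box 398 475 57 152 z 0.0212 6699
(0.46, -0.175) 762 [ 0.4606 -0.174   0.0717] [0.023 0.023 0.012]
(0.46, -0.175) 2123 [ 0.4609 -0.1735  0.0589] [0.041 0.041 0.041]
(0.5826, -0.1975) 1758 [ 0.5804 -0.1981  0.052 ] [0.039 0.039 0.011]
(0.5826, -0.1975) 2224 [ 0.5792 -0.1969  0.0478] [0.041 0.042 0.026]
strip local y -0.18 x edges [-0.0397  0.0391]
strip local y -0.16 x edges [-0.0404  0.039 ]
strip local y -0.09 x edges [-0.0404  0.0386]
strip local y -0.08 x edges [-0.04    0.0387]
strip local y -0.07 x edges [-0.0403  0.0389]
strip local y -0.06 x edges [-0.0407  0.0388]
strip local y -0.05 x edges [-0.0403  0.0386]
strip local y -0.045 x edges [-0.0405  0.0387]
strip local y 0.042 x edges [-0.0403  0.0387]
block [ 0.5693 -0.0825] [55.5 71.4] 5.5 pix box 327 355 241 262 z 0.0198 393
```

```bash
python3 - <<'E'
from h import *
a=np.radians(4.5);ex=np.array([np.cos(a),np.sin(a)]);ey=np.array([-ex[1],ex[0]])
for f in('w1','w4','w5','w11'):
    s=dict(np.load(f+'.npz')); hsv=cv2.cvtColor(s['frame'],cv2.COLOR_RGB2HSV); P=pts(s); d=plane(s,.006)[...,:2]-[.5731,-.0778];A=d@ex;B=d@ey
    k=(abs(P[...,2]-.006)<.004)&(hsv[...,0]>15)&(hsv[...,0]<32)&(hsv[...,1]>45)&(hsv[...,2]>70)&(abs(A)<.03)&(B>-.2)&(B<-.1)
    if k.any(): print(f,'end',np.percentile(B[k],.3).round(4))
    g=cv2.cvtColor(s['frame'],cv2.COLOR_RGB2LAB)
s=dict(np.load('w5.npz')); stripmid(s,(-.06,-.05,.0,.04)); P=pts(s)
# middle spot in w5: darker/grainier texture
g=cv2.cvtColor(s['frame'],cv2.COLOR_RGB2GRAY).astype(float); print(ray(s,424,131,.006).round(4))
e=np.sqrt(np.maximum(cv2.blur(g*g,(5,5))-cv2.blur(g,(5,5))**2,0)); m=np.zeros(g.shape,bool); m[100:164,392:458]=e[100:164,392:458]>7
v,u=np.nonzero(m); print('spot px',np.percentile(u,[2,98]),np.percentile(v,[2,98])); c=((np.percentile(u,2)+np.percentile(u,98))/2,(np.percentile(v,2)+np.percentile(v,98))/2); print(ray(s,*c,.006).round(4))
E
```

```text
w1 end -0.1979
w4 end -0.1637
w5 end -0.1993
w11 end -0.1984
strip local y -0.06 x edges [-0.0401  0.0385]
strip local y -0.05 x edges [-0.0405  0.0385]
strip local y 0.0 x edges [-0.04    0.0387]
strip local y 0.04 x edges [-0.0402  0.0385]
[ 0.5734 -0.0777  0.006 ]
spot px [395. 450.] [102. 160.]
[ 0.5721 -0.0778  0.006 ]
```

```bash
python3 - <<'E'
from h import *
a=np.radians(4.5);ex=np.array([np.cos(a),np.sin(a)]);ey=np.array([-ex[1],ex[0]])
for f in('w1','w5','w11'):
    s=dict(np.load(f+'.npz')); hsv=cv2.cvtColor(s['frame'],cv2.COLOR_RGB2HSV).astype(int); d=plane(s,.006)[...,:2]-[.5731,-.0778];A=d@ex;B=d@ey
    print(f,[(round(b*1000),np.median(hsv[...,2][k]) if (k:=(abs(B-b)<.0006)&(A>-.035)&(A<-.01)).any() else None,) for b in np.arange(-.186,-.172,.001)])
E
```

```text
w1 [(-186, np.float64(84.0)), (-185, np.float64(86.5)), (-184, np.float64(86.5)), (-183, np.float64(86.0)), (-182, np.float64(85.0)), (-181, np.float64(74.0)), (-180, np.float64(149.5)), (-179, np.float64(159.0)), (-178, np.float64(159.0)), (-177, np.float64(156.0)), (-176, np.float64(155.0)), (-175, np.float64(159.5)), (-174, np.float64(159.0)), (-173, np.float64(159.0)), (-172, np.float64(159.0))]
w5 [(-186, np.float64(74.0)), (-185, np.float64(75.0)), (-184, np.float64(78.0)), (-183, np.float64(78.0)), (-182, np.float64(73.0)), (-181, np.float64(78.0)), (-180, np.float64(80.0)), (-179, np.float64(154.0)), (-178, np.float64(156.0)), (-177, np.float64(153.0)), (-176, np.float64(153.0)), (-175, np.float64(153.0)), (-174, np.float64(153.0)), (-173, np.float64(153.0)), (-172, np.float64(153.0))]
w11 [(-186, np.float64(78.0)), (-185, np.float64(79.0)), (-184, np.float64(80.0)), (-183, np.float64(80.0)), (-182, np.float64(77.0)), (-181, np.float64(66.5)), (-180, np.float64(148.0)), (-179, np.float64(161.0)), (-178, np.float64(159.0)), (-177, np.float64(158.0)), (-176, np.float64(158.0)), (-175, np.float64(158.0)), (-174, np.float64(158.0)), (-173, np.float64(158.0)), (-172, np.float64(158.0))]
```

Strip frame in this view agrees within 1 mm; ochre sits ~2 mm off in both axes. A quick regrasp corrects it.

Emit:
apply_moves(
  commands=[
    {"ax":0,"ay":0,"az":0,"tx":0.05,"ty":0.042,"tz":0,"jaw":-0.5},
    {"ax":0,"ay":0,"az":0,"tx":0.042,"ty":0.042,"tz":0,"jaw":-0.5},
    {"ax":0,"ay":0,"az":0,"tx":0,"ty":0,"tz":0.04,"jaw":-0.5},
    {"ax":0,"ay":0,"az":0,"tx":0,"ty":0,"tz":0.04,"jaw":-0.5},
    {"ax":0,"ay":0,"az":0,"tx":0,"ty":0,"tz":0,"jaw":-0.5},
    {"ax":0,"ay":0,"az":0,"tx":0,"ty":0,"tz":0,"jaw":-0.5},
  ],
)

```text
t: 25.9
tcp_pos: [0.5717, -0.0802, 0.059]
orientation: [2.13, 2.307, 0.002]
ft_force: [-1.0, -0.8, 0.1]
grip_width: 0.0639
finger_force: 0.0
```

```bash
python3 -c "
from h import *
go((.5725,-.0783,-.0205),4.5)"
```

```text
t 25.9 tcp [ 0.5717 -0.0802  0.059 ] w 0.0639 f [-1.  -0.8  0.1]
shift [0.0019 0.0008 0.0795] turn [0.1  0.02 0.06]
```

Emit:
apply_moves(
  commands=[
    {"ax":0,"ay":0,"az":0,"tx":0.0015,"ty":0.0005,"tz":0.04,"jaw":-0.5},
    {"ax":0,"ay":0,"az":0,"tx":0,"ty":0,"tz":0.03,"jaw":-0.5},
    {"ax":0,"ay":0,"az":0,"tx":0,"ty":0,"tz":0.009,"jaw":-0.5},
    {"ax":0,"ay":0,"az":0,"tx":0,"ty":0,"tz":0,"jaw":-0.2},
    {"ax":0,"ay":0,"az":0,"tx":0,"ty":0,"tz":0,"jaw":0.1},
    {"ax":0,"ay":0,"az":0,"tx":0,"ty":0,"tz":0,"jaw":0.4},
    {"ax":0,"ay":0,"az":0,"tx":0,"ty":0,"tz":0,"jaw":0.4},
    {"ax":0,"ay":0,"az":0,"tx":0,"ty":0,"tz":0,"jaw":0.4},
  ],
)

```text
t: 26.9
tcp_pos: [0.5714, -0.0794, -0.0205]
orientation: [2.132, 2.306, 0.001]
ft_force: [-0.8, 0.9, 6.6]
grip_width: 0.0534
finger_force: 44.4
```

Emit:
apply_moves(
  commands=[
    {"ax":0,"ay":0,"az":0,"tx":0,"ty":0,"tz":-0.005,"jaw":0.4},
    {"ax":0,"ay":0,"az":0,"tx":0.0022,"ty":0.0018,"tz":0,"jaw":0.4},
    {"ax":0,"ay":0,"az":0,"tx":0,"ty":0,"tz":0,"jaw":0.4},
    {"ax":0,"ay":0,"az":0,"tx":0,"ty":0,"tz":0,"jaw":0.4},
    {"ax":0,"ay":0,"az":0,"tx":0,"ty":0,"tz":0.003,"jaw":0.4},
    {"ax":0,"ay":0,"az":0,"tx":0,"ty":0,"tz":0.002,"jaw":0.4},
    {"ax":0,"ay":0,"az":0,"tx":0,"ty":0,"tz":0,"jaw":0.4},
  ],
)

```text
t: 27.78
tcp_pos: [0.5725, -0.0769, -0.0205]
orientation: [-2.132, -2.307, -0.0]
ft_force: [-4.2, 1.3, 7.3]
grip_width: 0.0533
finger_force: 44.7
```

Emit:
apply_moves(
  commands=[
    {"ax":0,"ay":0,"az":0,"tx":0,"ty":0,"tz":0,"jaw":0},
    {"ax":0,"ay":0,"az":0,"tx":0,"ty":0,"tz":0,"jaw":-0.5},
    {"ax":0,"ay":0,"az":0,"tx":0,"ty":0,"tz":0,"jaw":-0.5},
    {"ax":0,"ay":0,"az":0,"tx":0,"ty":0,"tz":-0.04,"jaw":-0.5},
    {"ax":0,"ay":0,"az":0,"tx":0,"ty":0,"tz":-0.06,"jaw":-1},
    {"ax":0,"ay":0,"az":0,"tx":0,"ty":0,"tz":-0.06,"jaw":-1},
    {"ax":0,"ay":0,"az":0,"tx":-0.05,"ty":-0.05,"tz":0,"jaw":-1},
    {"ax":0,"ay":0,"az":0,"tx":-0.055,"ty":-0.056,"tz":0,"jaw":-1},
    {"ax":0,"ay":0,"az":0,"tx":0,"ty":0,"tz":0,"jaw":-1},
    {"ax":0,"ay":0,"az":0,"tx":0,"ty":0,"tz":0,"jaw":-1},
  ],
)

```text
t: 29.02
tcp_pos: [0.4913, -0.1716, 0.1388]
orientation: [2.133, 2.306, 0.001]
ft_force: [-0.2, 0.6, 0.1]
grip_width: 0.0852
finger_force: 0.0
```

```bash
python3 - <<'E'
from h import *
w=snap('wrist'); np.savez('w12.npz',**w); P=pts(w); go((.4607,-.1745,.06))
block(w,(.573,-.078),.021,tol=.004,r=.055); stripmid(w,(-.06,-.05))
top(P,(.46,-.175),.066,.082)
v=P[(np.hypot(P[...,0]-.4607,P[...,1]+.1745)<.035)&(P[...,2]>.01)]
for z in np.arange(.02,.08,.005):
    k=v[abs(v[:,2]-z)<.003]
    if len(k)>5: print(z.round(3),len(k),k.min(0)[:2].round(4),k.max(0)[:2].round(4))
E
```

```text
t 29.07 tcp [ 0.4916 -0.1711  0.1387] w 0.0855 f [-0.1  0.3  0.4]
shift [-0.0009 -0.0311  0.0787] turn [ 0.03 -0.01 -0.08]
block [ 0.5708 -0.0778] [54.5 69.2] 4.4 pix box 402 478 64 158 z 0.0212 6574
strip local y -0.06 x edges [-0.0406  0.0387]
strip local y -0.05 x edges [-0.0404  0.0388]
(0.46, -0.175) 739 [ 0.4605 -0.1739  0.0718] [0.023 0.021 0.012]
0.04 163 [ 0.4395 -0.1953] [ 0.4811 -0.1549]
0.045 389 [ 0.4398 -0.1944] [ 0.4803 -0.1554]
0.05 418 [ 0.4423 -0.1929] [ 0.4789 -0.1571]
0.055 539 [ 0.4445 -0.1904] [ 0.4763 -0.1589]
0.06 29 [ 0.4526 -0.1732] [ 0.4717 -0.1638]
0.065 136 [ 0.4487 -0.1868] [ 0.4718 -0.164 ]
0.07 226 [ 0.4494 -0.1853] [ 0.4712 -0.1643]
0.075 512 [ 0.4514 -0.1838] [ 0.4694 -0.1662]
```

Ochre now centred within ~1.5 mm. Next the finial at (0.4605,−0.1745), belly widest at z≈0.04.

Emit:
apply_moves(
  commands=[
    {"ax":0,"ay":0,"az":0,"tx":-0.001,"ty":-0.031,"tz":0,"jaw":-1},
    {"ax":0,"ay":0,"az":0,"tx":0,"ty":0,"tz":0,"jaw":-1},
    {"ax":0,"ay":0,"az":0,"tx":0,"ty":0,"tz":0.04,"jaw":-1},
    {"ax":0,"ay":0,"az":0,"tx":0,"ty":0,"tz":0.03,"jaw":-1},
    {"ax":0,"ay":0,"az":0,"tx":0,"ty":0,"tz":0,"jaw":-1},
    {"ax":0,"ay":0,"az":0,"tx":0,"ty":0,"tz":0,"jaw":-1},
  ],
)

```text
t: 29.82
tcp_pos: [0.4615, -0.175, 0.0696]
orientation: [2.13, 2.307, 0.001]
ft_force: [1.1, -1.0, 0.1]
grip_width: 0.0854
finger_force: 0.0
```

```bash
python3 - <<'E'
from h import *
w=snap('wrist'); P=pts(w); go((.4607,-.1748,-.012))
top(P,(.46,-.175),.066,.08,.02)
E
```

```text
t 29.88 tcp [ 0.4615 -0.1751  0.0699] w 0.0856 f [ 0.1 -1.1  0.5]
shift [ 0.0005 -0.001   0.0819] turn [ 0.12  0.07 -0.05]
(0.46, -0.175) 1369 [ 0.4601 -0.1737  0.0717] [0.023 0.02  0.012]
```

Emit:
apply_moves(
  commands=[
    {"ax":0,"ay":0,"az":0,"tx":0.0005,"ty":0,"tz":0.035,"jaw":-1},
    {"ax":0,"ay":0,"az":0,"tx":0,"ty":0,"tz":0.03,"jaw":-1},
    {"ax":0,"ay":0,"az":0,"tx":0,"ty":0,"tz":0.017,"jaw":-1},
    {"ax":0,"ay":0,"az":0,"tx":0,"ty":0,"tz":0,"jaw":-0.6},
    {"ax":0,"ay":0,"az":0,"tx":0,"ty":0,"tz":0,"jaw":-0.2},
    {"ax":0,"ay":0,"az":0,"tx":0,"ty":0,"tz":0,"jaw":0},
    {"ax":0,"ay":0,"az":0,"tx":0,"ty":0,"tz":0,"jaw":0.2},
    {"ax":0,"ay":0,"az":0,"tx":0,"ty":0,"tz":0,"jaw":0.4},
    {"ax":0,"ay":0,"az":0,"tx":0,"ty":0,"tz":0,"jaw":0.55},
    {"ax":0,"ay":0,"az":0,"tx":0,"ty":0,"tz":0,"jaw":0.6},
  ],
  squeeze=30,
)

```text
t: 31.12
tcp_pos: [0.461, -0.175, -0.0119]
orientation: [2.131, 2.305, 0.001]
ft_force: [-0.2, 0.1, 6.5]
grip_width: 0.04
finger_force: 29.4
```

```bash
python3 - <<'E'
from h import *
w=snap('wrist'); P=pts(w); go((.572,-.0775,.08),4.5)
top(P,(.46,-.175),.066,.08,.02)
E
```

```text
t 31.18 tcp [ 0.461  -0.175  -0.0119] w 0.0401 f [0.1 0.5 6.5]
shift [ 0.0884  0.1185 -0.0918] turn [0.12 0.08 0.  ]
(0.46, -0.175) 3348 [ 0.4592 -0.1701  0.0715] [0.023 0.016 0.012]
```

Emit:
apply_moves(
  commands=[
    {"ax":0,"ay":0,"az":0,"tx":0,"ty":0,"tz":-0.03,"jaw":0.6},
    {"ax":0,"ay":0,"az":0,"tx":0,"ty":0,"tz":-0.035,"jaw":0.6},
    {"ax":0,"ay":0,"az":0,"tx":0,"ty":0,"tz":-0.025,"jaw":0.6},
    {"ax":0,"ay":0,"az":0,"tx":0.022,"ty":0.03,"tz":0,"jaw":0.6},
    {"ax":0,"ay":0,"az":0,"tx":0.022,"ty":0.03,"tz":0,"jaw":0.6},
    {"ax":0,"ay":0,"az":0,"tx":0.022,"ty":0.03,"tz":0,"jaw":0.6},
    {"ax":0,"ay":0,"az":0,"tx":0.022,"ty":0.028,"tz":0,"jaw":0.6},
    {"ax":0,"ay":0,"az":0,"tx":0,"ty":0,"tz":0,"jaw":0.6},
    {"ax":0,"ay":0,"az":0,"tx":0,"ty":0,"tz":0,"jaw":0.6},
  ],
)

```text
t: 32.3
tcp_pos: [0.5703, -0.0777, 0.0768]
orientation: [-2.132, -2.307, 0.001]
ft_force: [0.1, 0.0, -0.3]
grip_width: 0.0396
finger_force: 30.4
```

```bash
python3 - <<'E'
from h import *
go((.572,-.0775,.0096),4.5)
for n in('scene','side'):
    w=snap(n); P=pts(w); z=robot.get_state()['tcp_pos'][2]+.0119
    for b in (.003,.012,.02): top(P,(.572,-.0775),z+b-.004,z+b+.004,.03)
E
```

```text
t 32.3 tcp [ 0.5703 -0.0777  0.0768] w 0.0396 f [ 0.1  0.  -0.3]
shift [0.0001 0.0018 0.0672] turn [-0.03  0.    0.02]
(0.572, -0.0775) 9 [ 0.5625 -0.0913  0.0929] [0.013 0.008 0.006]
(0.572, -0.0775) 18 [ 0.5578 -0.0877  0.1019] [0.029 0.019 0.005]
(0.572, -0.0775) 9 [ 0.5574 -0.09    0.1078] [0.026 0.008 0.006]
(0.572, -0.0775) 22 [ 0.5686 -0.0671  0.0923] [0.027 0.014 0.007]
(0.572, -0.0775) 41 [ 0.5722 -0.0697  0.101 ] [0.049 0.029 0.008]
(0.572, -0.0775) 45 [ 0.5703 -0.0719  0.1088] [0.056 0.022 0.008]
```

Emit:
apply_moves(
  commands=[
    {"ax":0,"ay":0,"az":0,"tx":0,"ty":0.0012,"tz":0.03,"jaw":0.6},
    {"ax":0,"ay":0,"az":0,"tx":0,"ty":0,"tz":0.022,"jaw":0.6},
    {"ax":0,"ay":0,"az":0,"tx":0,"ty":0,"tz":0.01,"jaw":0.6},
    {"ax":0,"ay":0,"az":0,"tx":0,"ty":0,"tz":0.002,"jaw":0.6},
    {"ax":0,"ay":0,"az":0,"tx":0,"ty":0,"tz":0,"jaw":0.6},
    {"ax":0,"ay":0,"az":0,"tx":0,"ty":0,"tz":0,"jaw":0.6},
  ],
)

```text
t: 33.15
tcp_pos: [0.5726, -0.0776, 0.0137]
orientation: [2.132, 2.306, 0.001]
ft_force: [-0.4, 0.8, -0.1]
grip_width: 0.0396
finger_force: 30.4
```

```bash
python3 - <<'E'
from h import *
go((.572,-.0775,.0091),4.5)
E
```

```text
t 33.15 tcp [ 0.5726 -0.0776  0.0137] w 0.0396 f [-0.4  0.8 -0.1]
shift [ 0.0001 -0.0006  0.0046] turn [ 0.09  0.03 -0.  ]
```

Emit:
apply_moves(
  commands=[
    {"ax":0,"ay":0,"az":0,"tx":0,"ty":-0.0006,"tz":0.002,"jaw":0.6},
    {"ax":0,"ay":0,"az":0,"tx":0,"ty":0,"tz":0.0015,"jaw":0.6},
    {"ax":0,"ay":0,"az":0,"tx":0,"ty":0,"tz":0.0007,"jaw":0.6},
    {"ax":0,"ay":0,"az":0,"tx":0,"ty":0,"tz":0,"jaw":0.6},
  ],
)

```text
t: 33.65
tcp_pos: [0.5715, -0.0775, 0.0089]
orientation: [2.132, 2.307, 0.0]
ft_force: [-1.4, 0.3, 2.6]
grip_width: 0.0397
finger_force: 30.6
```

Contact (2.6 N). Release gently and rise.

Emit:
apply_moves(
  commands=[
    {"ax":0,"ay":0,"az":0,"tx":0,"ty":0,"tz":0,"jaw":0.1},
    {"ax":0,"ay":0,"az":0,"tx":0,"ty":0,"tz":0,"jaw":-0.2},
    {"ax":0,"ay":0,"az":0,"tx":0,"ty":0,"tz":0,"jaw":-0.6},
    {"ax":0,"ay":0,"az":0,"tx":0,"ty":0,"tz":0,"jaw":-0.8},
    {"ax":0,"ay":0,"az":0,"tx":0,"ty":0,"tz":0,"jaw":-0.8},
    {"ax":0,"ay":0,"az":0,"tx":0,"ty":0,"tz":-0.03,"jaw":-0.8},
    {"ax":0,"ay":0,"az":0,"tx":0,"ty":0,"tz":-0.05,"jaw":-0.8},
    {"ax":0,"ay":0,"az":0,"tx":0,"ty":0,"tz":-0.06,"jaw":-0.8},
    {"ax":0,"ay":0,"az":0,"tx":-0.04,"ty":-0.05,"tz":-0.02,"jaw":-0.8},
    {"ax":0,"ay":0,"az":0,"tx":0,"ty":-0.05,"tz":0,"jaw":-0.8},
  ],
)

```text
t: 34.9
tcp_pos: [0.4784, -0.1244, 0.169]
orientation: [2.13, 2.302, 0.002]
ft_force: [-0.9, -0.6, -0.8]
grip_width: 0.0771
finger_force: 0.0
```

Emit:
apply_moves(
  commands=[
    {"ax":0,"ay":0,"az":0,"tx":0,"ty":0,"tz":0,"jaw":-0.8},
    {"ax":0,"ay":0,"az":0,"tx":0,"ty":0,"tz":0,"jaw":-0.8},
    {"ax":0,"ay":0,"az":0,"tx":0,"ty":0,"tz":0,"jaw":-0.8},
  ],
)

```text
t: 35.28
tcp_pos: [0.4792, -0.1222, 0.1672]
orientation: [2.131, 2.307, 0.001]
ft_force: [0.1, 0.1, 0.1]
grip_width: 0.077
finger_force: 0.0
```

```bash
python3 - <<'E'
from h import *
w=snap('wrist','w13.png'); P=pts(w); np.savez('w13.npz',**w)
go((.46,-.1,.2),4.5)
block(w,(.573,-.078),.021,tol=.004,r=.055); block(w,(.563,.042),.036,tol=.005,r=.07)
top(P,(.5715,-.0778),.087,.103); top(P,(.5826,-.1975),.047,.062); stripmid(w,(-.06,-.05,.06,.065))
E
```

```text
t 35.33 tcp [ 0.4791 -0.1221  0.167 ] w 0.0769 f [-0.2  0.3  0.9]
shift [ 0.0235 -0.0173 -0.033 ] turn [ 0.02 -0.    0.04]
block [ 0.5708 -0.0778] [54.6 68.7] 4.5 pix box 401 467 134 211 z 0.0212 2671
block [0.5627 0.0223] [58.4 61.3] 4.6 pix box 411 492 0 88 z 0.0364 6641
(0.5715, -0.0778) 806 [ 0.5688 -0.078   0.0926] [0.02  0.022 0.012]
(0.5826, -0.1975) 178 [ 0.5787 -0.1958  0.0493] [0.036 0.032 0.005]
strip local y -0.06 x edges [-0.0402  0.0391]
strip local y -0.05 x edges [-0.0407  0.0391]
strip local y 0.06 x edges [-0.0407  0.0388]
strip local y 0.065 x edges [-0.0407  0.0387]
```

View pics/w13.png

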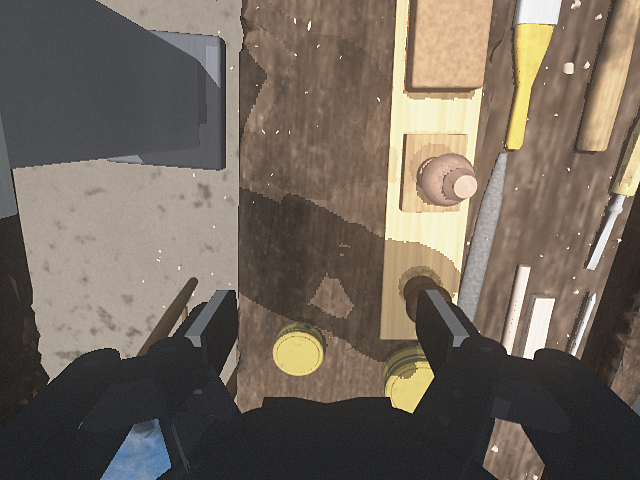

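The last picture shows everything in place: finial (445,182) standing centred on the ochre block (434,172), sanding block (448,45) flat and aligned, knob (425,295) upright on its spot behind the finger, bystanders untouched, gripper clear.

```bash
python3 -c "
from rig import robot
print(robot.job_done())"
```

```text
the job is handed in; nothing more can be done
None
```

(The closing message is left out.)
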